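# Tip the red tins from a two-section dish into a presentation box and close it

## Robot

A 6-joint arm with a two-finger parallel gripper is mounted at the origin on a cart in front of the work surface, level with it; the furniture and walls round the work are solid. World frame = base frame: x ahead of the robot, y to its left, z up, the work surface at z = 0. Lengths are in m, angles in rad, forces in N, time in s.
With the tool pointing down it reaches from about 0.25 to 0.775 m from the base axis. Payload 4 kg.
Tool frame: the origin (TCP) lies midway between the tips of the shut fingers; the grasp point (between the pads) lies 19 mm behind it; y points along the fingers, x is the direction in which the jaws open and shut, and the axes are right-handed (so a half turn about y gives the same grasp; the last joint's range is limited). The gripper opens to 94 mm and grips with 3 to 60 N. Pads are 16 mm wide; open, the fingers measure 119 mm over their backs; the gripper's body (75 mm by 177 mm) begins 78 mm behind the grasp point.
Start: joints at [-1.231, 0.087, 1.371, -0, 1.684, -0.103], TCP at [0.236, -0.497, 0.206] pointing down, gripper open.
Joint ranges: [-3.1, 3.1], [-0.76, 2.03], [0.27, 2.55], [-1.08, 4.22], [0.17, 2.65], [-2.57, 2.57]. Speed limits (rad/s): [2.79, 2.79, 3.14, 3.14, 3.14, 3.14].

## Interface

Orientations are given as [roll, pitch, yaw] about the fixed x, y, z axes, in that order (R = Rz(yaw) Ry(pitch) Rx(roll)).
In Python, from bench import robot, snapshot, camera_info, ticket gives the robot as it stands.
- The arm moves only by the shell command python3 -m creep 'ROWS'. ROWS is JSON, a list of rows, each an object with "slide": the shift along the tool's x, y, z in mm, a list of three; "roll": the turn about the tool's y in degrees; "grip": the closure, from 0 (fully open) to 1 (shut). In form: [{"slide": [x, y, z], "roll": roll, "grip": grip}, ...]. A call has 1 to 20 rows; each row is the pose to reach, as a shift and turn from the pose commanded when the call began, along the tool's axes at that moment; what a row does not reach only later rows make up. A row lasts 1/12 s, in which the tool goes at most 41.7 mm and 7.16 degrees, less where a joint would pass 70% of its speed; a pose out of reach is approached as far as the arm can. A call with a gripper value outside its range is refused whole. The fingers move at their own pace and stop on an object; the grip force is fixed at half the most. Time passes only in rows, so rows that repeat a pose let the fingers close. It gives the time, the measured TCP pose, the force and the opening at its end, in the units of the state.
- robot.get_obs(): the state, without advancing time (a new reading comes with each control period).
- snapshot(name): name is "scene" or "top" or "wrist"; returns the picture (400x640x3 uint8, red, green, blue); there is no depth.
- camera_info(name): a dict with "fx", "fy", "cx", "cy" (pixels), "dist" ([k1, k2, p1, p2, k3] as OpenCV has them; the pictures are not rectified), "cam_to_world" (4x4, takes a point from camera to world coordinates). Camera axes: x right, y down, z forward; pixel columns grow to the right and rows downward; lengths in m; the calibration is good to about 2 mm. A picture is of the moment at which its call begins: read the wrist's pose just before it. camera_info takes no time and is no camera call; for the wrist camera it gives the pose at the moment of the call.
- ticket.close_job(): hands the job in, once; it reports no verdict.
The state is a dict: "time": time; "joint_positions": joint angles; "qvel": joint speeds; "joint_torque": joint torques, N m; "tool_pos": TCP position; "ee_rot": TCP orientation; "wrist_force": force on the tool from outside, world axes, zero at the start; "wrist_torque": the same for the moment, N m; "width": finger opening in m.
Only numpy, scipy, OpenCV 4.12 (cv2) and the standard library are available. Lean on these libraries where they do the work, as an engineer would, in place of code of your own. Each camera call takes 0.05 s, during which the arm holds its last target.

## Task

Make up the customer's presentation box: lift its hinged cover right up to its stop, and turn the two-section dish on its tipping stand so that the section with the red-topped mint tins faces the box, then tip the stand so that all the red-topped tins, and none of the blue-topped ones, slide into the box. Put every chocolate bar lying on the board to the left of the stand into the box as well (any time while it is open), set the stand back level with the dish in its seat and the blue-topped tins still in the dish, and lower the cover gently until it is fully shut. Leave the other goods where they are.

Things in the scene. Friction and masses are not known exactly. Their poses are not given: they have to be found in the camera images.
- lid (a joint): hinge of the presentation box's cover, rad: 0 = shut flat on the box, grows as it opens, 1.55 = upright at its stop. Stiff: it stays at whatever angle it is left (about 2 to 4 N at its bar moves it)
- lid_hinge (a point): a point on the cover's hinge axis, at the middle of the box's far (+x) top edge, fixed to the box and 78 mm above the packing board; the axis runs along this point's y
- lid_bar (a point): middle of the brass pull handle standing on the cover: a round bar 10 mm thick, 90 mm free between two posts, parallel to the hinge (along this point's y), 160 mm from the hinge along the cover (16 mm from its free edge), 48 mm above the cover's underside (35 mm free under it). Cover shut: 126 mm above the board. It can turn in a grip while the cover swings
- board_top (a point): middle of the top of the packing board, a flat wooden bridge 425 (x) x 780 (y) mm on legs over the table, top 178 mm above the table; all the things of the task stand on it (goods seen on the table below or beside the board are not part of the task)
- box_in (a point): centre of the inner floor of the open wooden presentation box (fixed to the packing board), 6 mm above the board; axes as the box: x away from the robot toward the cover's hinge, y toward the tipping stand. Outside 176 (x) x 190 (y) x 78 mm high, walls 6 mm, inside 164 x 178 x 72 mm deep
- cradle (a joint): hinge of the stand's cradle, rad: 0 = level on its rest, grows as the cradle's bar is lifted and the dish tips toward the box; 0.80 = stop. Stiff: it stays at whatever angle it is left (about 5 to 10 N up at its bar lifts it, a few N down lowers it). Tins begin to slide at somewhere between 0.4 and 0.7 rad
- cradle_hinge (a point): a point on the cradle's hinge axis, 88 mm above the packing board, fixed to the stand, at the stand's side next to the box; the axis runs along this point's x. Axes: x away from the robot, y away from the box
- cradle_bar (a point): middle of the cradle's lifting bar: round, 12 mm thick (15 mm at the soft black sleeve), 120 mm free between two arms, parallel to the hinge (along this point's x), 210 mm from the hinge axis, away from the box; 94 mm above the board when level. It can turn in a grip while the cradle swings. 30 mm are free between bar and dish, however the dish is turned
- seat (a point): centre of the cradle's round seat when level, 94 mm above the packing board (fixed to the stand, does not tip). A round pan of 77 mm inner radius with a rim 14 mm high; the dish's round foot sits in it and can be turned by any amount. When the dish's -y axis points along this point's -y, the red section's mouth faces the box
- dish_grip (a point): grip of the loose white two-section dish: a wooden upright bar on its divider, 64 mm long (dish's x), 12 mm thick (y), top 97 mm above the dish's underside; this point is 80 mm above it, on the dish's axis. Axes as the dish: divider along x; red-topped tins in the section at -y, blue-topped at +y; each section's outer end is an open mouth without a lip. With tins about 0.55 kg
- dish_floor (a point): centre of the dish's floor, 21 mm above its underside. Dish: round floor of 90 mm radius, straight side walls at x = +-78 mm, 96 mm long and 30 mm high, between whose ends the mouths lie; divider 150 mm long, 12 mm thick and 40 mm high above the floor; round foot of 74 mm radius, 16 mm high
- red_1_mid (a point): centre of a round mint tin with a red-and-white top, 67 mm across, 23 mm high, 0.06 kg, lying in one section of the dish; one or both red ones are there (None when absent)
- red_2_mid (a point): centre of a round mint tin with a red-and-white top, 67 mm across, 23 mm high, 0.06 kg, lying in one section of the dish; one or both red ones are there (None when absent)
- blue_1_mid (a point): centre of a round mint tin with a blue top, 67 mm across, 23 mm high, lying in the other section of the dish; it must stay in the dish
- blue_2_mid (a point): centre of a round mint tin with a blue top, 67 mm across, 23 mm high, lying in the other section of the dish; it must stay in the dish
- bar_1_mid (a point): centre (8 mm above its underside) of a flow-wrapped chocolate bar, red wrapper, 40 x 125 x 16 mm, long along its y, lying flat on the packing board left of the stand; to go into the box. One to three bars are there (None when absent)
- bar_2_mid (a point): centre (8 mm above its underside) of a flow-wrapped chocolate bar, orange wrapper, 38 x 115 x 17 mm, long along its y, lying flat on the packing board left of the stand; to go into the box. One to three bars are there (None when absent)
- bar_3_mid (a point): centre (8 mm above its underside) of a flow-wrapped chocolate bar, red wrapper, 40 x 125 x 16 mm, long along its y, lying flat on the packing board left of the stand; to go into the box. One to three bars are there (None when absent)
- tub_red: clear sweet tub with a red lid, 69 mm across, 97 mm high; origin at its underside; a bystander, leave it where it is
- green_carton: green carton of sweets, 62 x 62 x 50 mm; origin at its underside; a bystander, leave it where it is
- lolly: green-striped disc lollipop on a stick, 135 x 45 x 13 mm, lying; origin at its underside; a bystander, leave it where it is

How it is judged:
On the way, in this order (a step that is already met when the one before it is completed fails the run):
1. the cover is lifted right up to its stop (value of joint lid above 1.42 rad), for 0.2 s.
2. the stand is being tipped, cover open (value of joint cradle above 0.25 rad and value of joint lid above 1.1 rad), for 0.1 s.
3. all red-topped tins are in the box, cover still open (value of joint lid above 1 rad and x of red_1_mid in the frame of box_in between -0.086 and 0.086 m and y of red_1_mid in the frame of box_in between -0.093 and 0.093 m and z of red_1_mid in the frame of box_in between -0.01 and 0.068 m and x of red_2_mid in the frame of box_in between -0.086 and 0.086 m and y of red_2_mid in the frame of box_in between -0.093 and 0.093 m and z of red_2_mid in the frame of box_in between -0.01 and 0.068 m), for 0.2 s.
At the end, for the whole second after the job is handed in: cover shut (within 0.05 rad), stand level (within 0.05 rad) with the dish in its seat (within 10 mm, upright within 0.06 rad), every red-topped tin and every bar inside the box below its rim, both blue-topped tins in the dish, all at rest (value of joint each of lid, cradle below 0.05 rad and horizontal distance between dish_floor and seat below 0.01 m and angle between dish_floor's own z axis and vertical below 0.06 rad and distance between dish_floor and seat below 0.03 m and x of red_1_mid in the frame of box_in between -0.086 and 0.086 m and y of red_1_mid in the frame of box_in between -0.093 and 0.093 m and z of red_1_mid in the frame of box_in between -0.01 and 0.068 m and x of red_2_mid in the frame of box_in between -0.086 and 0.086 m and y of red_2_mid in the frame of box_in between -0.093 and 0.093 m and z of red_2_mid in the frame of box_in between -0.01 and 0.068 m and x of bar_1_mid in the frame of box_in between -0.086 and 0.086 m and y of bar_1_mid in the frame of box_in between -0.093 and 0.093 m and z of bar_1_mid in the frame of box_in between -0.01 and 0.068 m and x of bar_2_mid in the frame of box_in between -0.086 and 0.086 m and y of bar_2_mid in the frame of box_in between -0.093 and 0.093 m and z of bar_2_mid in the frame of box_in between -0.01 and 0.068 m and x of bar_3_mid in the frame of box_in between -0.086 and 0.086 m and y of bar_3_mid in the frame of box_in between -0.093 and 0.093 m and z of bar_3_mid in the frame of box_in between -0.01 and 0.068 m and distance between each of blue_1_mid, blue_2_mid and dish_floor below 0.1 m and z of each of blue_1_mid, blue_2_mid in the frame of dish_floor below 0.045 m and linear speed of each of red_1, red_2, bar_1, bar_2, bar_3, blue_1, blue_2, dish below 0.03 m/s); the robot touches nothing.
It fails at once if a blue-topped tin leaves the dish (distance between any of blue_1_mid, blue_2_mid and dish_floor above 0.12 m).
It fails at once if the cover is slammed: faster than 1.6 rad/s just before it shuts (value of joint lid below 0.25 rad and velocity of joint lid below -1.6 rad/s).
It fails at once if a bystander is moved more than 40 mm (distance of any of tub_red, green_carton, lolly from where it was at the start of the episode above 0.04 m).
Of red_1, red_2 only 1 to 2 are there at a start; the rules pass over those that are not, and their reading is None.
Of bar_1, bar_2, bar_3 only 1 to 3 are there at a start; the rules pass over those that are not, and their reading is None.
At some moment in a run one of bar_1, bar_2, bar_3 may be knocked a few centimetres aside while the robot is not near it.
Once in a run the grip may slacken for a moment while it holds something.
It also fails if it takes over 210 s, if anything falls off the work surface, if the arm or the gripper's body presses on something with over 40 N, if the wrist force passes 120 N, or if a joint passes its speed limit or range.

## Working session

There is one attempt and no reset: what is moved stays moved. The work goes in short steps, Python scripts to look and compute and a shell command to move; the robot and the scene stay as the last step left them, time stands still between calls to the robot, and variables do not carry over. Pictures are saved under pics/ and viewed, and the job is handed in when it is done.

I'll start with the state and the pictures.

```bash
mkdir -p pics; ls; cat > h.py <<'E'
import numpy as np, cv2
from bench import robot, snapshot, camera_info, ticket
def snap(cam,name):
    ci=camera_info(cam); im=snapshot(cam); cv2.imwrite(f'pics/{name}.png',cv2.cvtColor(im,cv2.COLOR_RGB2BGR))
    np.savez(f'pics/{name}.npz',im=im,K=[ci['fx'],ci['fy'],ci['cx'],ci['cy']],d=ci['dist'],T=ci['cam_to_world'])
    return im
def load(name):
    f=np.load(f'pics/{name}.npz'); k=f['K']
    return f['im'],np.array([[k[0],0,k[2]],[0,k[1],k[3]],[0,0,1]]),f['d'],f['T']
def ray(name,uv):
    im,K,d,T=load(name)
    p=cv2.undistortPoints(np.array(uv,float).reshape(-1,1,2),K,d).reshape(-1,2)
    D=np.c_[p,np.ones(len(p))]@T[:3,:3].T
    return T[:3,3],D
def onz(name,uv,z):
    o,D=ray(name,uv); return o+D*((z-o[2])/D[:,2])[:,None]
def proj(name,P):
    im,K,d,T=load(name); Ti=np.linalg.inv(T); r,_=cv2.Rodrigues(Ti[:3,:3])
    return cv2.projectPoints(np.array(P,float).reshape(-1,3),r,Ti[:3,3],K,d)[0].reshape(-1,2)
def tri(n1,uv1,n2,uv2):
    o1,D1=ray(n1,uv1);o2,D2=ray(n2,uv2);out=[]
    for a,b in zip(D1,D2):
        A=np.c_[a,-b];s=np.linalg.lstsq(A,o2-o1,rcond=None)[0]
        out.append(np.r_[(o1+a*s[0]+o2+b*s[1])/2,np.linalg.norm(o1+a*s[0]-o2-b*s[1])])
    return np.array(out)
E
python3 - <<'E'
from h import *
np.set_printoptions(precision=3,suppress=True)
o=robot.get_obs(); print(o)
for c in ['scene','top','wrist']:
    snap(c,c+'0'); print(c,camera_info(c))
E
```

```text
pics
{'time': 0.0, 'joint_positions': array([-1.231,  0.088,  1.372, -0.   ,  1.684, -0.103]), 'qvel': array([-0.   , -0.001, -0.001, -0.001, -0.001, -0.001]), 'joint_torque': array([  0.   , -34.019, -30.242,   0.072,   0.033,  -0.   ]), 'tool_pos': array([ 0.235, -0.496,  0.204]), 'ee_rot': array([-1.571,  0.002, -1.128]), 'wrist_force': array([ 0.135, -0.186, -0.828]), 'wrist_torque': array([-0.014,  0.041, -0.029]), 'width': 0.0942283305136179}
scene {'fx': 489.73443221177615, 'fy': 489.73443221177615, 'cx': 326.4247035003047, 'cy': 196.4949920082303, 'dist': array([-0.05,  0.  ,  0.  ,  0.  ,  0.  ]), 'cam_to_world': array([[-0.897, -0.32 ,  0.306,  0.096],
       [-0.443,  0.672, -0.593,  0.892],
       [-0.016, -0.667, -0.745,  1.302],
       [ 0.   ,  0.   ,  0.   ,  1.   ]])}
top {'fx': 407.94061006046985, 'fy': 407.94061006046985, 'cx': 316.733322901672, 'cy': 203.6525572462028, 'dist': array([0.016, 0.   , 0.   , 0.   , 0.   ]), 'cam_to_world': array([[-0.014, -0.999,  0.039,  0.447],
       [-1.   ,  0.014,  0.003,  0.124],
       [-0.004, -0.039, -0.999,  1.5  ],
       [ 0.   ,  0.   ,  0.   ,  1.   ]])}
wrist {'fx': 302.80031305804664, 'fy': 302.80031305804664, 'cx': 316.170168351918, 'cy': 193.8886270514141, 'dist': array([-0.05,  0.  ,  0.  ,  0.  ,  0.  ]), 'cam_to_world': array([[ 0.428, -0.873, -0.233,  0.301],
       [-0.904, -0.414, -0.108, -0.464],
       [-0.002,  0.257, -0.966,  0.384],
       [ 0.   ,  0.   ,  0.   ,  1.   ]])}
```

View pics/scene0.png

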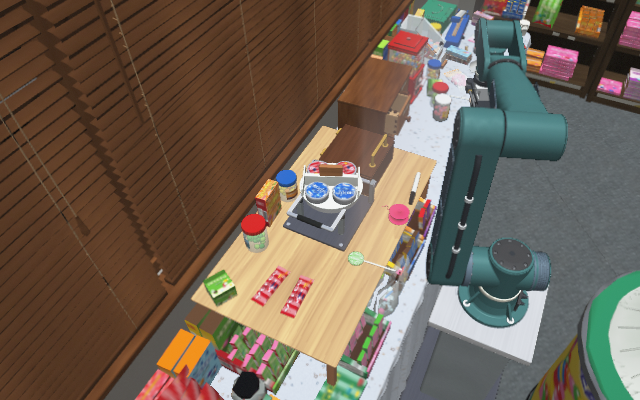

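View pics/top0.png

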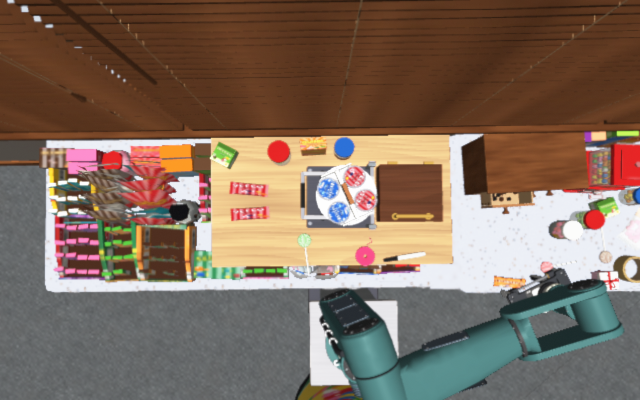

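View pics/wrist0.png

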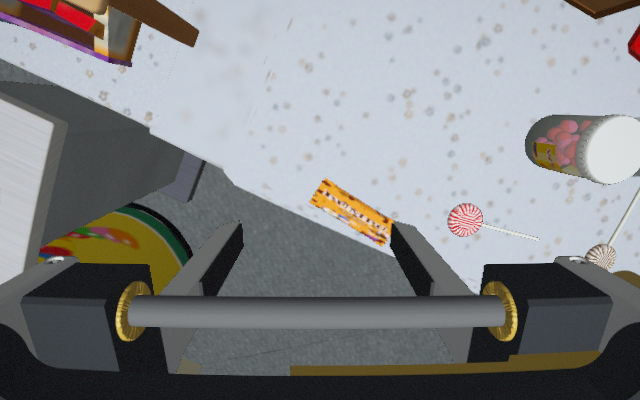

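The top view shows the box (brown, ~410,193; bar at ~412,216), the dish (~346,194) turned with its grip bar oblique, two red bars (~248,188 and 249,213). I enlarge the board area.

```bash
python3 - <<'E'
from h import *
im,*_=load('top0'); c=im[130:270,205:460]; 
cv2.imwrite('pics/c1.png',cv2.cvtColor(cv2.resize(c,None,fx=3.1,fy=3.1,interpolation=cv2.INTER_CUBIC),cv2.COLOR_RGB2BGR))
im,*_=load('scene0'); c=im[120:330,190:450]; 
cv2.imwrite('pics/c2.png',cv2.cvtColor(cv2.resize(c,None,fx=2.8,fy=2.8,interpolation=cv2.INTER_CUBIC),cv2.COLOR_RGB2BGR))
E
```

```text
(no output)
```

View pics/c1.png

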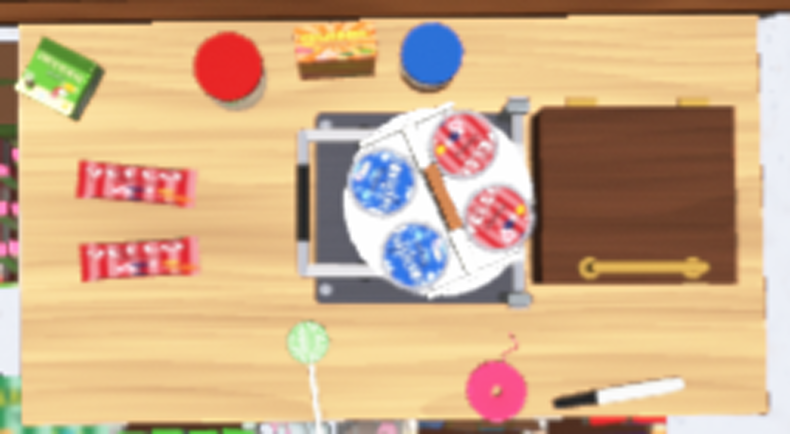

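View pics/c2.png

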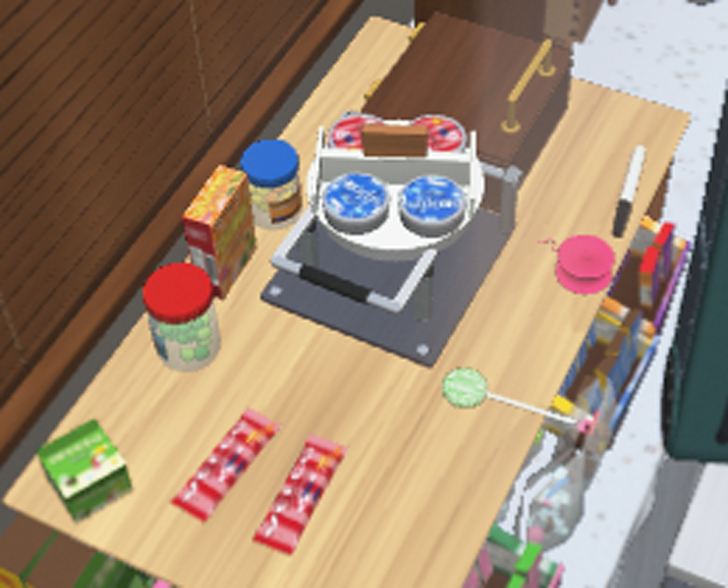

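```bash
cat > meas.py <<'E'
from h import *
np.set_printoptions(precision=4,suppress=True)
def comps(name,lo,hi,roi,amin=15,lo2=None,hi2=None):
    im=load(name)[0]; hsv=cv2.cvtColor(im,cv2.COLOR_RGB2HSV)
    m=cv2.inRange(hsv,np.array(lo),np.array(hi))
    if lo2 is not None: m|=cv2.inRange(hsv,np.array(lo2),np.array(hi2))
    x0,y0,x1,y1=roi; mm=np.zeros_like(m); mm[y0:y1,x0:x1]=m[y0:y1,x0:x1]
    n,l,st,c=cv2.connectedComponentsWithStats(mm)
    out=[]
    for i in range(1,n):
        if st[i,4]>=amin:
            ys,xs=np.nonzero(l==i); r=cv2.minAreaRect(np.c_[xs,ys].astype(np.float32))
            out.append((c[i],st[i,4],r,np.c_[xs,ys]))
    return out
E
python3 - <<'E'
from meas import *
im=load('top0')[0]; hsv=cv2.cvtColor(im,cv2.COLOR_RGB2HSV)
for n,p in dict(grip=(348,194),lidbar=(412,216),lid=(410,190),board=(280,230),bar=(248,188),base=(310,222),slv=(303,195)).items(): print(n,hsv[p[1],p[0]],im[p[1],p[0]])
# lid bar and grip
print('bars')
for c in comps('top0',[170,90,60],[180,255,255],(215,170,280,230),15,[0,150,60],[8,255,255]):
    r=c[2]; bp=cv2.boxPoints(r); P=onz('top0',bp,0.178+0.016); ctr=onz('top0',[r[0]],0.194)[0]
    print(c[0],c[1],r,ctr,[np.linalg.norm(P[0]-P[1]),np.linalg.norm(P[1]-P[2])]); print(P[:,:2])
print('corners board', onz('top0',[[211,136],[450,134],[211,266],[452,264]],0.178)[:,:2].tolist())
E
```

```text
grip [ 12 153 212] [212 137  85]
lidbar [ 21 155 225] [225 182  88]
lid [ 10 149 111] [111  67  46]
board [ 18 105 237] [237 198 139]
bar [178 144 213] [213  93 101]
base [115  17 193] [180 182 193]
slv [90  6 41] [40 41 41]
bars
[246.9893 188.7714] 280 ((248.13113403320312, 189.057373046875), (37.02912139892578, 11.135896682739258), 5.19442892074585) [0.5474 0.3479 0.194 ] [np.float64(0.035785006467667455), np.float64(0.11890196938093292)]
[[0.5359 0.4088]
 [0.5715 0.4053]
 [0.559  0.2871]
 [0.5234 0.2906]]
[248.2092 213.1631] 282 ((249.02471923828125, 213.40760803222656), (11.10084342956543, 36.66000747680664), 86.53176879882812) [0.4693 0.3457 0.194 ] [np.float64(0.1173319700952669), np.float64(0.03554685374774646)]
[[0.4843 0.4052]
 [0.4897 0.288 ]
 [0.4542 0.2862]
 [0.4488 0.4033]]
corners board [[0.7237953837178408, 0.47030546579934596], [0.7185006690745301, -0.30807958374526434], [0.30189893131938395, 0.4720860001169862], [0.29774995019056466, -0.30322882957518094]]
```

```bash
python3 - <<'E'
from meas import *
def show(t,cs,z):
    print(t)
    for c in cs:
        bp=cv2.boxPoints(c[2]); P=onz('top0',bp,z); ctr=onz('top0',[c[2][0]],z)[0]
        e=sorted([(np.linalg.norm(P[i]-P[(i+1)%4]),i) for i in range(4)])
        i=e[-1][1]; d=P[(i+1)%4]-P[i]; print(c[0],c[1],'ctr',ctr,'len',e[-1][0],e[0][0],'ang',np.degrees(np.arctan2(d[1],d[0]))%180)
show('lidbar',comps('top0',[17,110,120],[28,255,255],(380,208,440,224)),0.304)
show('grip',comps('top0',[8,110,120],[16,200,255],(335,178,362,210)),0.369)
show('blue',comps('top0',[100,90,60],[120,255,255],(310,160,362,226)),0.272+.021+.023)
show('sleeve',comps('top0',[0,0,0],[180,90,75],(298,178,308,216)),0.272)
show('lid',comps('top0',[0,90,40],[14,200,145],(370,155,450,230),200),0.178+0.085)
show('lid',comps('top0',[0,90,40],[14,200,145],(370,155,450,230),200),0.178+0.091)
E
python3 - <<'E'
from h import *
im,*_=load('top0'); c=im[160:230,295:445]; 
cv2.imwrite('pics/c3.png',cv2.cvtColor(cv2.resize(c,None,fx=5.3,fy=5.3,interpolation=cv2.INTER_CUBIC),cv2.COLOR_RGB2BGR))
E
```

```text
lidbar
[412.2147 215.6859] 191 ctr [ 0.453  -0.1514  0.304 ] len 0.11961594043878342 0.017530302436376575 ang 89.19194009884467
grip
[347.2824 193.0353] 85 ctr [0.5188 0.0425 0.369 ] len 0.05864934110687056 0.011271711417672855 ang 22.950771415903006
blue
[328.1682 188.7545] 220 ctr [0.5363 0.0947 0.316 ] len 0.050699946581222274 0.050531557260308904 ang 160.77585657889156
[338.0889 211.7511] 225 ctr [0.4674 0.0661 0.316 ] len 0.05225379946456687 0.05098822482137512 ang 112.38138088358647
sleeve
[302.0781 195.7031] 64 ctr [0.5211 0.1723 0.272 ] len 0.0664298733668812 0.006024045770369617 ang 179.26966592564224
lid
[408.8256 191.0018] 3401 ctr [ 0.526  -0.1519  0.263 ] len 0.20009336663768773 0.1699376543542089 ang 89.11317012930954
lid
[408.8256 191.0018] 3401 ctr [ 0.5257 -0.1506  0.269 ] len 0.19912265639190976 0.16911323810794812 ang 89.1131701293095
```

View pics/c3.png

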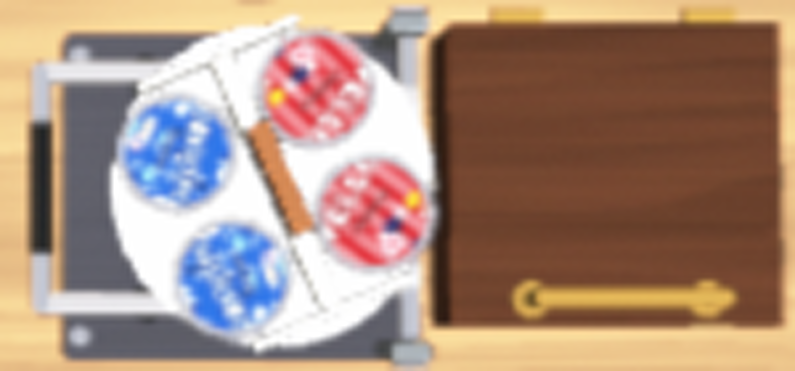

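```bash
python3 - <<'E'
from h import *
im,*_=load('scene0'); c=im[0:310,110:420]; a=cv2.resize(c,None,fx=1.9,fy=1.9,interpolation=cv2.INTER_CUBIC)
cv2.imwrite('pics/c4.png',cv2.cvtColor(a,cv2.COLOR_RGB2BGR))
im,*_=load('top0'); c=im[60:180,300:460]; 
cv2.imwrite('pics/c5.png',cv2.cvtColor(cv2.resize(c,None,fx=5,fy=5,interpolation=cv2.INTER_CUBIC),cv2.COLOR_RGB2BGR))
E
```

```text
(no output)
```

View pics/c4.png

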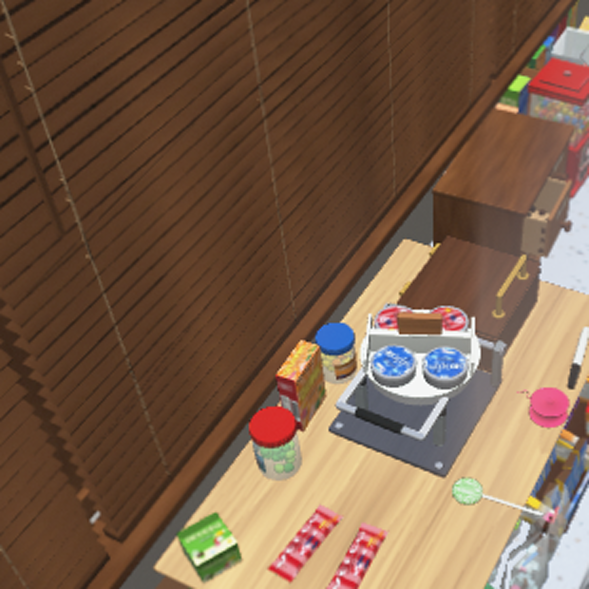

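View pics/c5.png

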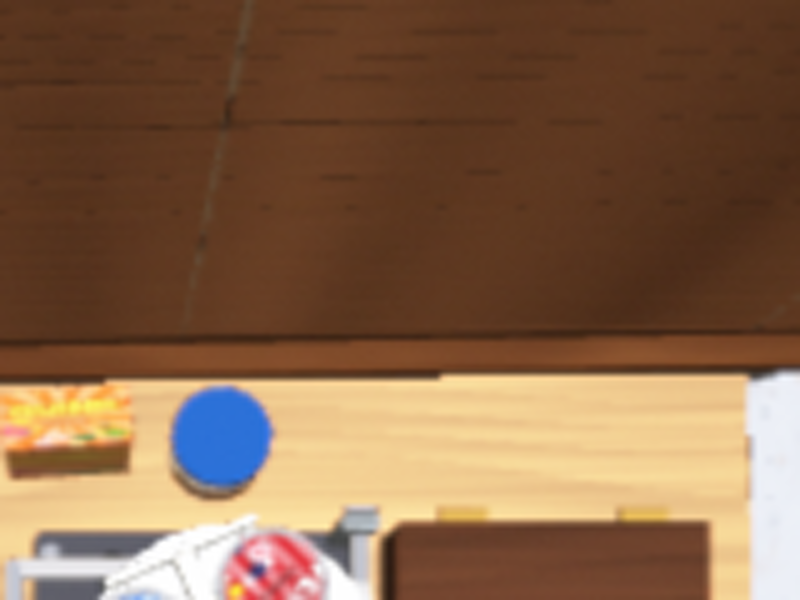

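```bash
python3 - <<'E'
from meas import *
print(tri('top0',[[337.4,125]],'scene0',[[265.3,167.4]]))
# sill front edge (lower line): top at (380,135); scene points on lower sill edge line; fit line y-direction: plane of scene line
o1,D1=ray('top0',[[370,134.7],[370,127.5]])
# scene lower front edge of sill: c4 (125,588)->..,(405,240)
for (a,b),d in [(((110+128/1.9,588/1.9),(110+402/1.9,240/1.9)),D1[0]),(((110+105/1.9,545/1.9),(110+400/1.9,205/1.9)),D1[1])]:
    o2,D2=ray('scene0',[a,b]); n=np.cross(D2[0],D2[1]); s=n@(o2-o1)/(n@d); print(o1+s*d)
E
```

```text
[[0.7256 0.0625 0.2933 0.0035]]
[ 0.7177 -0.0465  0.1912]
[ 0.7218 -0.0357  0.2772]
```

```bash
cat > go.py <<'E'
import sys,numpy as np
from bench import robot
# usage: go.py x y z yawdeg -> slide mm, roll deg
o=robot.get_obs(); p=o['tool_pos']; yaw=o['ee_rot'][2]
print('t',round(o['time'],2),'tcp',np.round(p,4),'rot',np.round(np.degrees(o['ee_rot']),2),'w',round(o['width'],4),'F',np.round(o['wrist_force'],1),'q',np.round(o['joint_positions'],2))
if len(sys.argv)>1:
    t=np.array([float(v) for v in sys.argv[1:4]]); d=(t-p)*1000
    c,s=np.cos(yaw),np.sin(yaw)
    r=(np.degrees(yaw)-float(sys.argv[4])+180)%360-180 if len(sys.argv)>4 else 0
    print('slide',np.round([d[0]*c+d[1]*s,-d[2],-d[0]*s+d[1]*c],1),'roll',round(r,1),'rows>=',np.ceil(max(np.linalg.norm(d)/41.7,abs(r)/7.16)))
E
python3 - <<'E'
from meas import *
print(tri('top0',[[412.4,216.0]],'scene0',[[379.3,150.4]]))
print(proj('scene0',[[.453,-.151,.304],[.455,-.106,.304],[.454,-.196,.304]]),proj('top0',[[.453,-.151,.304],[.455,-.106,.304],[.454,-.196,.304]]))
E
python3 go.py 0.455 -0.151 0.375 0
```

```text
[[ 0.4526 -0.1553  0.2864  0.001 ]]
[[378.8512 146.9482]
 [372.4595 156.0676]
 [384.1004 137.876 ]] [[412.3668 215.9881]
 [396.9355 215.5203]
 [427.7917 215.4304]]
t 0.15 tcp [ 0.2355 -0.4966  0.2046] rot [-89.99   0.09 -64.63] w 0.0937 F [0.4 0.  1.2] q [-1.23  0.09  1.37 -0.    1.68 -0.1 ]
slide [-218.2 -170.4  346.4] roll -64.6 rows>= 11.0
```

```bash
python3 -m creep '[{"slide":[0,-120,0],"roll":0,"grip":0},{"slide":[0,-170,0],"roll":0,"grip":0},{"slide":[0,-170,0],"roll":0,"grip":0},{"slide":[0,-170,0],"roll":0,"grip":0},{"slide":[-218,-170,346],"roll":-64.6,"grip":0},{"slide":[-218,-170,346],"roll":-64.6,"grip":0},{"slide":[-218,-170,346],"roll":-64.6,"grip":0},{"slide":[-218,-170,346],"roll":-64.6,"grip":0},{"slide":[-218,-170,346],"roll":-64.6,"grip":0},{"slide":[-218,-170,346],"roll":-64.6,"grip":0},{"slide":[-218,-170,346],"roll":-64.6,"grip":0},{"slide":[-218,-170,346],"roll":-64.6,"grip":0},{"slide":[-218,-170,346],"roll":-64.6,"grip":0},{"slide":[-218,-170,346],"roll":-64.6,"grip":0},{"slide":[-218,-170,346],"roll":-64.6,"grip":0},{"slide":[-218,-170,346],"roll":-64.6,"grip":0}]'; python3 - <<'E'
from h import *
snap('wrist','w1'); snap('scene','s1')
E
python3 go.py 0.453 -0.151 0.286 0
```

```text
time: 1.48
tool_pos: [0.4554, -0.1503, 0.375]
ee_rot: [-1.571, 0.001, 0.003]
wrist_force: [-0.1, -0.0, -0.5]
width: 0.0939
t 1.58 tcp [ 0.4546 -0.1522  0.3752] rot [-9.002e+01  4.000e-02 -6.000e-02] w 0.0938 F [0.2 0.5 0.2] q [-0.44 -0.04  1.17 -0.    2.02 -0.44]
slide [-1.6 89.2  1.2] roll -0.1 rows>= 3.0
```

View pics/w1.png

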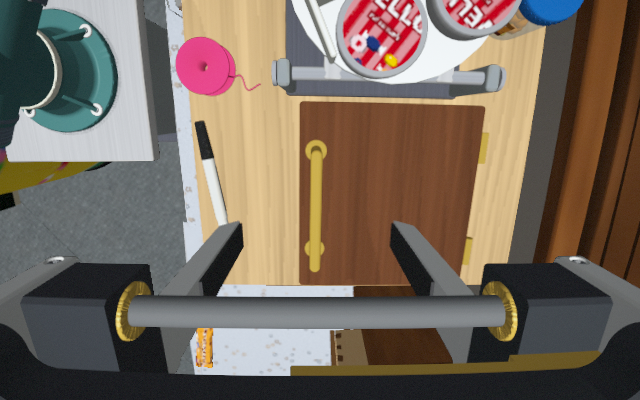

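View pics/s1.png

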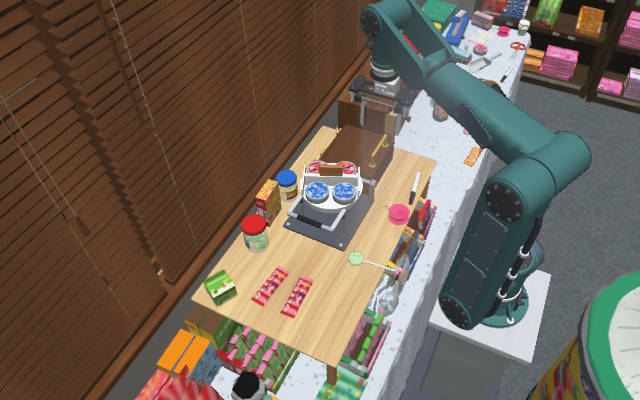

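```bash
python3 - <<'E'
from meas import *
print(proj('w1',[[.453,-.151,.304],[.454,-.106,.304],[.453,-.196,.304]]))
print(onz('w1',[[316,150],[315,250],[315,200]],.304))
E
```

```text
[[315.3674 204.7572]
 [316.6917 152.6972]
 [315.2633 252.3582]]
[[ 0.4534 -0.1038  0.304 ]
 [ 0.4528 -0.1937  0.304 ]
 [ 0.4527 -0.1467  0.304 ]]
```

Wrist view agrees: bar at (453, −149) mm. Descend and grip.

```bash
python3 -m creep '[{"slide":[-1,40,1],"roll":0,"grip":0.5},{"slide":[-1,70,1],"roll":0,"grip":0.5},{"slide":[-1,88,1],"roll":0,"grip":0.5},{"slide":[-1,88,1],"roll":0,"grip":0.5},{"slide":[-1,88,1],"roll":0,"grip":1},{"slide":[-1,88,1],"roll":0,"grip":1},{"slide":[-1,88,1],"roll":0,"grip":1},{"slide":[-1,88,1],"roll":0,"grip":1},{"slide":[-1,88,1],"roll":0,"grip":1},{"slide":[-1,88,1],"roll":0,"grip":1}]'; python3 go.py 0.453 -0.151 0.286 0
python3 - <<'E'
import numpy as np
for th in np.radians([0,10,20,30,40,50,60,68,75]):
    print(round(np.degrees(th)),np.round([160*(1-np.cos(th))+48*np.sin(th),-(160*np.sin(th)+48*np.cos(th)-48)],1))
E
```

```text
time: 2.42
tool_pos: [0.4542, -0.1509, 0.2884]
ee_rot: [-1.572, -0.002, -0.0]
wrist_force: [-0.2, 0.9, -0.3]
width: 0.0307
t 2.42 tcp [ 0.4542 -0.1509  0.2884] rot [-9.004e+01 -9.000e-02 -3.000e-02] w 0.0307 F [-0.2  0.9 -0.3] q [-0.44 -0.08  1.37 -0.    1.84 -0.44]
slide [-1.2  2.4 -0.1] roll -0.0 rows>= 1.0
0 [ 0. -0.]
10 [ 10.8 -27.1]
20 [ 26.1 -51.8]
30 [ 45.4 -73.6]
40 [ 68.3 -91.6]
50 [  93.9 -105.4]
60 [ 121.6 -114.6]
68 [ 144.6 -118.3]
75 [ 165. -119.]
```

```bash
python3 -m creep '[{"slide":[-1,2,0],"roll":0,"grip":1},{"slide":[-1,2,0],"roll":0,"grip":1},{"slide":[-1,2,0],"roll":0,"grip":1},{"slide":[-1,2,0],"roll":0,"grip":1},{"slide":[-1,2,0],"roll":0,"grip":1}]'; python3 go.py 0.453 -0.151 0.286 0
```

```text
time: 2.83
tool_pos: [0.4547, -0.1506, 0.2853]
ee_rot: [-1.571, -0.004, 0.0]
wrist_force: [5.4, -0.3, -2.1]
width: 0.0092
t 2.83 tcp [ 0.4547 -0.1506  0.2853] rot [-9.0e+01 -2.4e-01  2.0e-02] w 0.0092 F [ 5.4 -0.3 -2.1] q [-0.44 -0.08  1.38  0.    1.84 -0.44]
slide [-1.7 -0.7 -0.4] roll 0.0 rows>= 1.0
```

```bash
python3 -m creep '[{"slide":[5,-14,0],"roll":0,"grip":1},{"slide":[11,-27,0],"roll":0,"grip":1},{"slide":[18,-40,0],"roll":0,"grip":1},{"slide":[26,-52,0],"roll":0,"grip":1},{"slide":[36,-63,0],"roll":0,"grip":1},{"slide":[46,-74,0],"roll":0,"grip":1},{"slide":[46,-74,0],"roll":0,"grip":1}]'; python3 go.py
```

```text
time: 3.42
tool_pos: [0.5002, -0.1512, 0.3595]
ee_rot: [-1.571, 0.0, -0.001]
wrist_force: [1.1, -0.3, -0.0]
width: 0.0087
t 3.42 tcp [ 0.5002 -0.1512  0.3595] rot [-9.004e+01  0.000e+00 -3.000e-02] w 0.0087 F [ 1.1 -0.3 -0. ] q [-0.4   0.05  1.11 -0.    1.98 -0.4 ]
```

```bash
python3 -m creep '[{"slide":[11,-9,0],"roll":0,"grip":1},{"slide":[23,-18,0],"roll":0,"grip":1},{"slide":[35,-25,0],"roll":0,"grip":1},{"slide":[48,-32,0],"roll":0,"grip":1},{"slide":[62,-37,0],"roll":0,"grip":1},{"slide":[76,-41,0],"roll":0,"grip":1},{"slide":[90,-44,0],"roll":0,"grip":1},{"slide":[99,-45,0],"roll":0,"grip":1},{"slide":[111,-45,0],"roll":0,"grip":1},{"slide":[111,-45,0],"roll":0,"grip":1},{"slide":[111,-45,0],"roll":0,"grip":1}]'; python3 go.py; python3 - <<'E'
from h import *
snap('scene','s2'); snap('top','t2')
E
```

```text
time: 4.33
tool_pos: [0.6105, -0.1525, 0.4062]
ee_rot: [-1.575, -0.005, -0.003]
wrist_force: [1.7, -3.8, 4.1]
width: 0.0091
t 4.33 tcp [ 0.6105 -0.1525  0.4062] rot [-90.22  -0.28  -0.15] w 0.0091 F [ 1.7 -3.8  4.1] q [-0.33  0.34  0.68 -0.    2.13 -0.33]
```

View pics/s2.png

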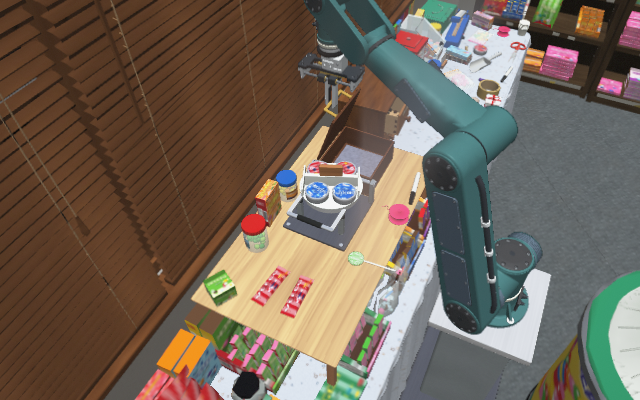

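View pics/t2.png

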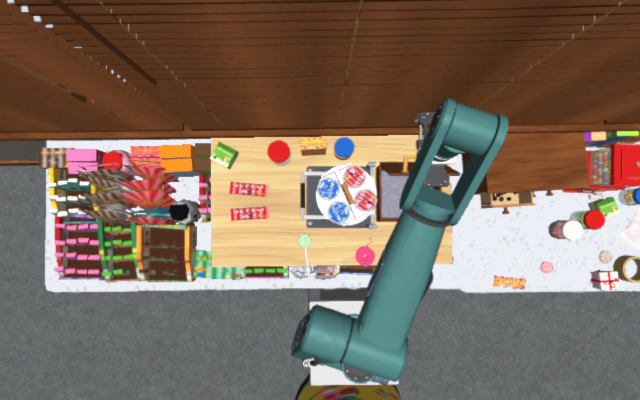

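```bash
python3 -m creep '[{"slide":[0,0,0],"roll":0,"grip":0.68},{"slide":[0,0,0],"roll":0,"grip":0.68},{"slide":[0,0,0],"roll":0,"grip":0.68},{"slide":[0,0,0],"roll":0,"grip":0.68},{"slide":[0,-25,0],"roll":0,"grip":0.68},{"slide":[0,-50,0],"roll":0,"grip":0.68},{"slide":[0,-80,0],"roll":0,"grip":0.68},{"slide":[0,-90,0],"roll":0,"grip":0.68},{"slide":[0,-90,0],"roll":0,"grip":0.68}]';  python3 go.py 0.52 -0.151 0.495 -90
```

```text
time: 5.18
tool_pos: [0.6094, -0.1503, 0.4915]
ee_rot: [-1.569, 0.005, 0.0]
wrist_force: [1.4, -0.4, -0.1]
width: 0.0301
t 5.18 tcp [ 0.6094 -0.1503  0.4915] rot [-8.989e+01  2.600e-01  1.000e-02] w 0.0301 F [ 1.4 -0.4 -0.1] q [-0.33  0.48  0.28  0.    2.38 -0.33]
slide [-89.4  -3.5  -0.6] roll 90.0 rows>= 13.0
```

```bash
python3 -m creep '[{"slide":[-40,0,0],"roll":0,"grip":1},{"slide":[-80,0,0],"roll":7,"grip":1},{"slide":[-90,0,0],"roll":90,"grip":1},{"slide":[-90,0,0],"roll":90,"grip":1},{"slide":[-90,0,0],"roll":90,"grip":1},{"slide":[-90,0,0],"roll":90,"grip":1},{"slide":[-90,0,0],"roll":90,"grip":1},{"slide":[-90,0,0],"roll":90,"grip":1},{"slide":[-90,0,0],"roll":90,"grip":1},{"slide":[-90,0,0],"roll":90,"grip":1},{"slide":[-90,0,0],"roll":90,"grip":1},{"slide":[-90,0,0],"roll":90,"grip":1},{"slide":[-90,0,0],"roll":90,"grip":1},{"slide":[-90,0,0],"roll":90,"grip":1},{"slide":[-90,0,0],"roll":90,"grip":1}]';  python3 go.py 0.53 -0.151 0.385 -90; python3 - <<'E'
from h import *
snap('wrist','w3')
E
```

```text
time: 6.43
tool_pos: [0.5195, -0.1505, 0.4936]
ee_rot: [-1.57, -0.0, -1.572]
wrist_force: [-0.5, 0.1, -0.7]
width: 0.0007
t 6.43 tcp [ 0.5195 -0.1505  0.4936] rot [-8.993e+01 -2.000e-02 -9.007e+01] w 0.0007 F [-0.5  0.1 -0.7] q [-0.39  0.21  0.64  0.    2.29  1.19]
slide [  0.5 108.6  10.5] roll -0.1 rows>= 3.0
```

View pics/w3.png

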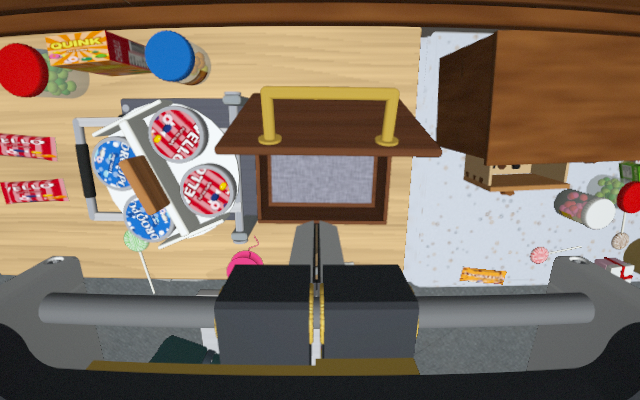

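```bash
python3 -m creep '[{"slide":[0,40,10],"roll":0,"grip":1},{"slide":[0,80,10],"roll":0,"grip":1},{"slide":[0,108,10],"roll":0,"grip":1},{"slide":[0,108,12],"roll":0,"grip":1},{"slide":[0,108,22],"roll":0,"grip":1},{"slide":[0,108,32],"roll":0,"grip":1},{"slide":[0,108,42],"roll":0,"grip":1},{"slide":[0,108,52],"roll":0,"grip":1},{"slide":[0,108,62],"roll":0,"grip":1},{"slide":[0,108,70],"roll":0,"grip":1},{"slide":[0,108,70],"roll":0,"grip":1}]';  python3 go.py
```

```text
time: 7.4
tool_pos: [0.591, -0.1509, 0.3872]
ee_rot: [-1.567, -0.001, -1.57]
wrist_force: [-0.3, 0.0, -0.2]
width: 0.0004
t 7.4 tcp [ 0.591  -0.1509  0.3872] rot [-8.979e+01 -6.000e-02 -8.995e+01] w 0.0004 F [-0.3  0.  -0.2] q [-0.34  0.27  0.8   0.    2.07  1.23]
```

```bash
python3 -m creep '[{"slide":[0,0,4],"roll":0,"grip":1},{"slide":[0,0,8],"roll":0,"grip":1},{"slide":[0,0,10],"roll":0,"grip":1}]';  python3 go.py;  python3 - <<'E'
from h import *
snap('wrist','w4'); snap('scene','s4')
E
```

```text
time: 7.65
tool_pos: [0.5994, -0.1507, 0.3864]
ee_rot: [-1.57, -0.001, -1.571]
wrist_force: [-2.3, 0.5, 1.7]
width: 0.0004
t 7.65 tcp [ 0.5994 -0.1507  0.3864] rot [-8.994e+01 -3.000e-02 -9.002e+01] w 0.0004 F [-2.3  0.5  1.7] q [-0.34  0.29  0.77 -0.    2.08  1.23]
```

View pics/w4.png

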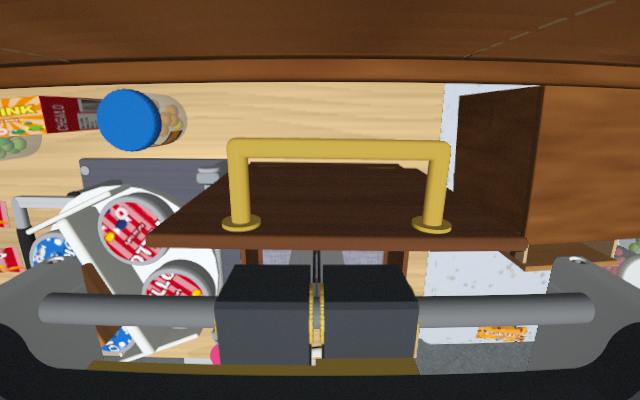

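View pics/s4.png

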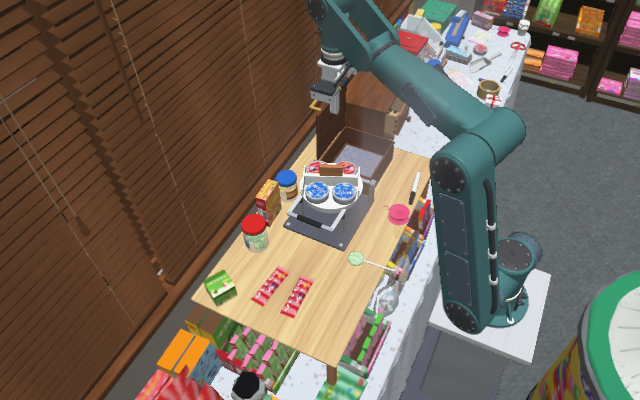

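```bash
python3 -m creep '[{"slide":[0,0,2],"roll":0,"grip":1},{"slide":[0,0,4],"roll":0,"grip":1},{"slide":[0,0,4],"roll":0,"grip":1}]';  python3 go.py;  python3 -m creep '[{"slide":[0,0,2],"roll":0,"grip":1},{"slide":[0,0,4],"roll":0,"grip":1},{"slide":[0,0,4],"roll":0,"grip":1}]';  python3 go.py; python3 - <<'E'
from meas import *
snap('wrist','w5')
for n in ['w4','w5']:
    cs=comps(n,[17,110,90],[30,255,255],(230,100,460,160),300); 
    for c in cs: print(n,c[0],c[1],c[3].min(0),c[3].max(0))
    for th in [1.35,1.42,1.5,1.55]:
        u=np.array([-np.cos(th),np.sin(th)]);v=np.array([np.sin(th),np.cos(th)])
        b=np.array([.615,.256])+.16*u+.048*v; print(th,b,proj(n,[[b[0],-.15,b[1]]]))
E
```

```text
time: 8.0
tool_pos: [0.6007, -0.1507, 0.3858]
ee_rot: [-1.577, 0.0, -1.573]
wrist_force: [-9.6, -0.3, 1.5]
width: 0.0005
t 8.0 tcp [ 0.6007 -0.1507  0.3858] rot [-9.033e+01  2.000e-02 -9.011e+01] w 0.0005 F [-9.6 -0.3  1.5] q [-0.34  0.3   0.76 -0.    2.08  1.24]
time: 8.25
tool_pos: [0.6006, -0.1506, 0.386]
ee_rot: [-1.586, 0.001, -1.575]
wrist_force: [-20.7, 0.7, 0.7]
width: -0.0001
t 8.25 tcp [ 0.6006 -0.1506  0.386 ] rot [-9.090e+01  8.000e-02 -9.024e+01] w -0.0001 F [-20.7   0.7   0.7] q [-0.34  0.31  0.75 -0.    2.1   1.24]
w4 [338.2484 148.5773] 4516 [230 137] [450 159]
1.35 [0.6268 0.4226] [[317.2047 208.1528]]
1.42 [0.6384 0.4214] [[317.1945 184.787 ]]
1.5 [0.6516 0.419 ] [[317.1729 157.422 ]]
1.55 [0.6597 0.417 ] [[317.1542 140.3071]]
w5 [338.0898 149.191 ] 4523 [230 138] [451 159]
1.35 [0.6268 0.4226] [[317.1879 212.0168]]
1.42 [0.6384 0.4214] [[317.0956 188.692 ]]
1.5 [0.6516 0.419 ] [[316.9837 161.2248]]
1.55 [0.6597 0.417 ] [[316.9117 143.9652]]
```

```bash
python3 -m creep '[{"slide":[0,0,-8],"roll":0,"grip":1},{"slide":[0,0,-30],"roll":0,"grip":1},{"slide":[0,0,-50],"roll":0,"grip":1},{"slide":[0,-40,-50],"roll":0,"grip":0.5},{"slide":[0,-80,-50],"roll":0,"grip":0.5},{"slide":[0,-80,-80],"roll":0,"grip":0.5},{"slide":[0,-80,-80],"roll":0,"grip":0.5}]';  python3 go.py 0.519 0.0425 0.46 -67
```

```text
time: 8.88
tool_pos: [0.5266, -0.151, 0.4696]
ee_rot: [-1.564, -0.003, -1.572]
wrist_force: [-1.2, 0.4, 0.7]
width: 0.0236
t 8.88 tcp [ 0.5266 -0.151   0.4696] rot [-89.62  -0.16 -90.06] w 0.0236 F [-1.2  0.4  0.7] q [-0.38  0.19  0.72 -0.    2.22  1.19]
slide [-193.5    9.6   -7.8] roll -23.1 rows>= 5.0
```

```bash
python3 -m creep '[{"slide":[-40,0,-8],"roll":-7,"grip":0.5},{"slide":[-80,5,-8],"roll":-14,"grip":0.5},{"slide":[-120,10,-8],"roll":-23,"grip":0.5},{"slide":[-160,10,-8],"roll":-23,"grip":0.5},{"slide":[-193,10,-8],"roll":-23,"grip":0.5},{"slide":[-193,10,-8],"roll":-23,"grip":0.5},{"slide":[-193,10,-8],"roll":-23,"grip":0.5}]';  python3 go.py 0.519 0.0425 0.353 -67; python3 - <<'E'
from h import *
snap('wrist','w6')
E
```

```text
time: 9.47
tool_pos: [0.5193, 0.044, 0.4552]
ee_rot: [-1.57, -0.0, -1.166]
wrist_force: [0.1, 0.0, -0.3]
width: 0.0471
t 9.47 tcp [0.5193 0.044  0.4552] rot [-8.997e+01 -3.000e-02 -6.682e+01] w 0.0471 F [ 0.1  0.  -0.3] q [-0.02  0.12  0.84 -0.    2.19  1.14]
slide [  1.3 102.2  -0.9] roll 0.2 rows>= 3.0
```

View pics/w6.png

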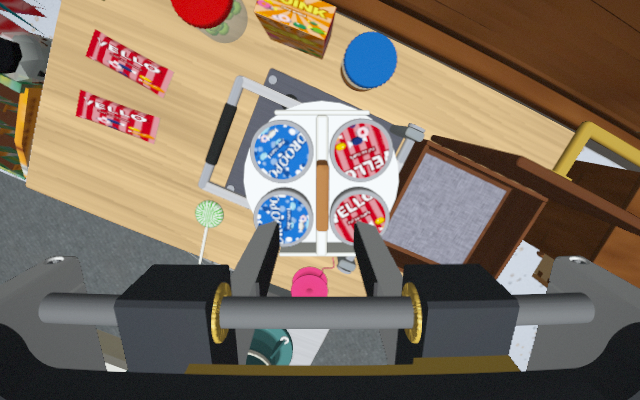

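```bash
python3 -m creep '[{"slide":[1,40,-1],"roll":0,"grip":0.5},{"slide":[1,80,-1],"roll":0,"grip":0.5},{"slide":[1,105,-1],"roll":0,"grip":0.5},{"slide":[1,117,-1],"roll":0,"grip":0.5},{"slide":[1,117,-1],"roll":0,"grip":1},{"slide":[1,117,-1],"roll":0,"grip":1},{"slide":[1,117,-1],"roll":0,"grip":1},{"slide":[1,117,-1],"roll":0,"grip":1},{"slide":[1,117,-1],"roll":0,"grip":1},{"slide":[1,117,-1],"roll":0,"grip":1},{"slide":[1,117,-1],"roll":0,"grip":1},{"slide":[1,117,-1],"roll":0,"grip":1}]';  python3 go.py
```

```text
time: 10.52
tool_pos: [0.5198, 0.0401, 0.3404]
ee_rot: [-1.567, -0.004, -1.171]
wrist_force: [2.0, -3.6, 6.0]
width: 0.0114
t 10.52 tcp [0.5198 0.0401 0.3404] rot [-89.79  -0.21 -67.09] w 0.0114 F [ 2.  -3.6  6. ] q [-0.03  0.03  1.16 -0.    1.94  1.14]
```

```bash
python3 -m creep '[{"slide":[0,-3,0],"roll":0,"grip":1},{"slide":[0,-3,0],"roll":4,"grip":1},{"slide":[0,-3,0],"roll":8,"grip":1},{"slide":[0,-3,0],"roll":12,"grip":1},{"slide":[0,-3,0],"roll":16,"grip":1},{"slide":[0,-3,0],"roll":20,"grip":1},{"slide":[0,-3,0],"roll":24,"grip":1},{"slide":[0,-3,0],"roll":24,"grip":1},{"slide":[0,-3,0],"roll":24,"grip":1}]';  python3 go.py; python3 - <<'E'
from h import *
snap('wrist','w7')
E
```

```text
time: 11.27
tool_pos: [0.5187, 0.0413, 0.3406]
ee_rot: [-1.572, 0.0, -1.587]
wrist_force: [-0.1, -0.7, -3.1]
width: 0.0119
t 11.27 tcp [0.5187 0.0413 0.3406] rot [-90.1    0.   -90.92] w 0.0119 F [-0.1 -0.7 -3.1] q [-0.03  0.04  1.16  0.    1.95  1.56]
```

View pics/w7.png

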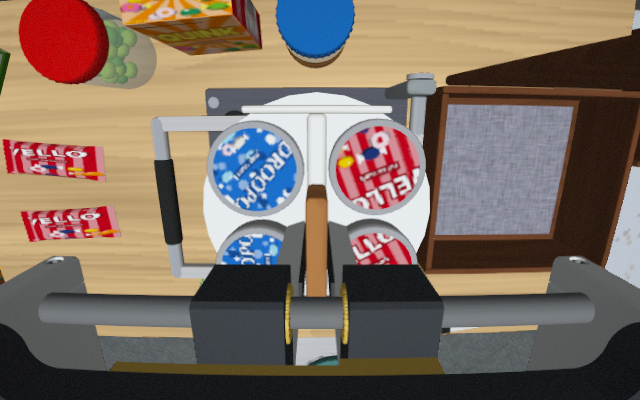

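```bash
python3 -m creep '[{"slide":[0,0,0],"roll":0,"grip":0.55},{"slide":[0,0,0],"roll":0,"grip":0.55},{"slide":[0,0,0],"roll":0,"grip":0.55},{"slide":[0,0,0],"roll":0,"grip":0.55},{"slide":[0,-30,0],"roll":0,"grip":0.5},{"slide":[0,-70,0],"roll":0,"grip":0.5},{"slide":[0,-110,0],"roll":0,"grip":0.5},{"slide":[0,-110,0],"roll":0,"grip":0.5},{"slide":[-40,-110,0],"roll":0,"grip":0.3},{"slide":[-80,-110,0],"roll":0,"grip":0.3},{"slide":[-120,-110,0],"roll":0,"grip":0.3},{"slide":[-130,-110,0],"roll":0,"grip":0.3},{"slide":[-130,-110,0],"roll":0,"grip":0.3},{"slide":[-130,-110,0],"roll":0,"grip":0.3}]';  python3 go.py 0.521 0.1723 0.36 -90; python3 - <<'E'
from h import *
snap('wrist','w8'); snap('top','t8')
E
```

```text
time: 12.48
tool_pos: [0.5211, 0.171, 0.4516]
ee_rot: [-1.57, -0.001, -1.588]
wrist_force: [-0.5, 0.1, 0.3]
width: 0.0659
t 12.48 tcp [0.5211 0.171  0.4516] rot [-8.997e+01 -5.000e-02 -9.098e+01] w 0.0659 F [-0.5  0.1  0.3] q [ 0.21  0.18  0.77 -0.    2.19  1.8 ]
slide [-1.3 91.6 -0.2] roll -1.0 rows>= 3.0
```

View pics/w8.png

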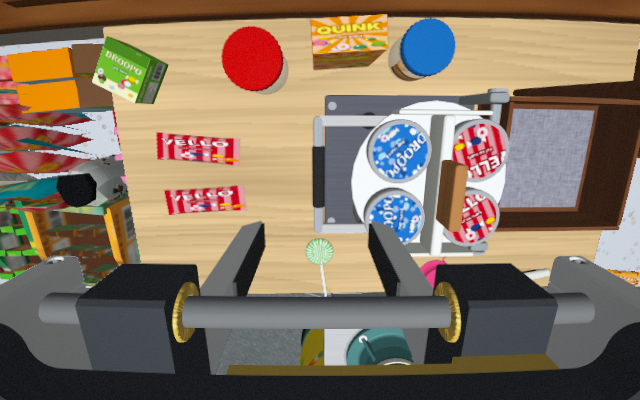

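View pics/t8.png

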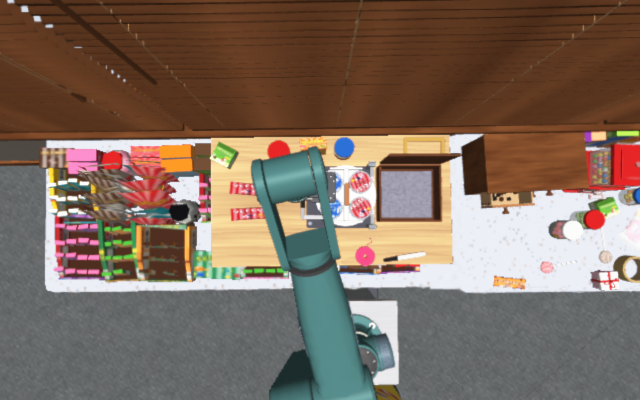

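```bash
python3 - <<'E'
from meas import *
for c in comps('w8',[0,0,0],[180,120,70],(310,140,330,215)): 
    r=c[2]; print(c[0],c[1],r,onz('w8',[r[0]],.272))
P=onz('w8',[[318,125],[318,226]],.272);print(P)
print('grip',[(c[0],onz('w8',[c[2][0]],.36)) for c in comps('w8',[6,100,100],[16,220,255],(430,155,475,235),60)])
E
python3 go.py 0.521 0.1723 0.254 -90.9
```

```text
[318.5014 176.3366] 716 ((318.5, 176.5), (59.0, 11.0), 90.0) [[0.5203 0.1692 0.272 ]]
[[0.5813 0.1688 0.272 ]
 [0.4566 0.1708 0.272 ]]
grip [(array([457.4364, 197.4651]), array([[0.5163, 0.0397, 0.36  ]]))]
t 12.58 tcp [0.5212 0.1698 0.452 ] rot [-8.993e+01 -4.000e-02 -9.112e+01] w 0.0656 F [-0.4 -0.7  0.3] q [ 0.21  0.18  0.77 -0.    2.19  1.8 ]
slide [ -2.5 198.   -0.3] roll -0.2 rows>= 5.0
```

```bash
python3 -m creep '[{"slide":[-1,40,0],"roll":0,"grip":0.63},{"slide":[-1,80,0],"roll":0,"grip":0.63},{"slide":[-1,110,0],"roll":0,"grip":0.63},{"slide":[-1,140,0],"roll":0,"grip":0.63},{"slide":[-1,160,0],"roll":0,"grip":0.63},{"slide":[-1,180,0],"roll":0,"grip":0.63},{"slide":[-1,198,0],"roll":0,"grip":0.63},{"slide":[-1,198,0],"roll":0,"grip":0.63}]';  python3 go.py; python3 - <<'E'
from h import *
snap('scene','s9')
im=load('s9')[0][120:330,190:450]; cv2.imwrite('pics/c9.png',cv2.cvtColor(cv2.resize(im,None,fx=2.8,fy=2.8,interpolation=cv2.INTER_CUBIC),cv2.COLOR_RGB2BGR))
E
```

```text
time: 13.25
tool_pos: [0.5196, 0.1697, 0.2492]
ee_rot: [-1.578, -0.002, -1.592]
wrist_force: [-1.1, -0.9, -1.1]
width: 0.0345
t 13.25 tcp [0.5196 0.1697 0.2492] rot [-90.4   -0.14 -91.19] w 0.0345 F [-1.1 -0.9 -1.1] q [ 0.21  0.08  1.29 -0.    1.78  1.8 ]
```

View pics/c9.png

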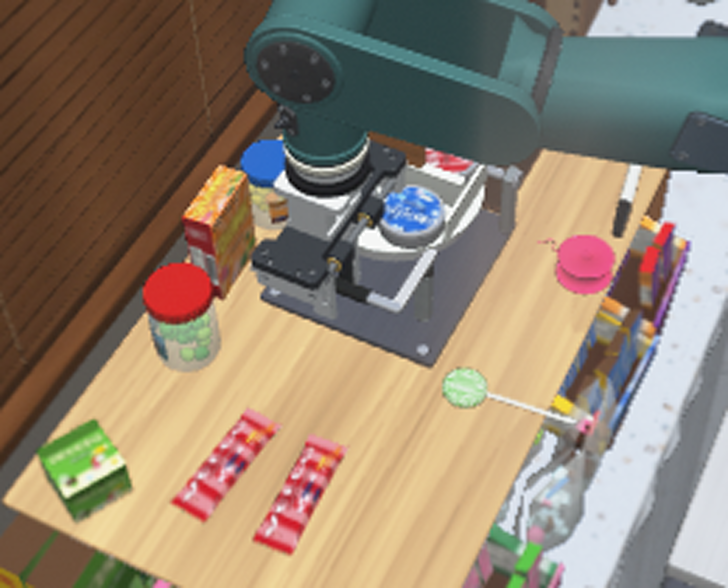

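```bash
python3 -m creep '[{"slide":[0,-3,0],"roll":0,"grip":1},{"slide":[0,-3,0],"roll":0,"grip":1},{"slide":[0,-3,0],"roll":0,"grip":1},{"slide":[0,-3,0],"roll":0,"grip":1},{"slide":[0,-3,0],"roll":0,"grip":1},{"slide":[0,-3,0],"roll":0,"grip":1},{"slide":[0,-3,0],"roll":0,"grip":1}]';  python3 go.py
```

```text
time: 13.88
tool_pos: [0.5222, 0.1687, 0.259]
ee_rot: [-1.566, -0.006, -1.592]
wrist_force: [0.0, -7.5, 4.1]
width: 0.0109
t 13.88 tcp [0.5222 0.1687 0.259 ] rot [-89.74  -0.35 -91.21] w 0.0109 F [ 0.  -7.5  4.1] q [ 0.21  0.08  1.27 -0.01  1.79  1.8 ]
```

```bash
python3 -m creep '[{"slide":[1,-10,0],"roll":0,"grip":1},{"slide":[2,-21,0],"roll":0,"grip":1},{"slide":[4,-31,0],"roll":0,"grip":1},{"slide":[6,-42,0],"roll":0,"grip":1},{"slide":[9,-52,0],"roll":0,"grip":1},{"slide":[12,-62,0],"roll":0,"grip":1},{"slide":[12,-62,0],"roll":0,"grip":1},{"slide":[12,-62,0],"roll":0,"grip":1}]';  python3 go.py; python3 - <<'E'
from h import *
snap('scene','s10')
im=load('s10')[0][80:330,190:450]; cv2.imwrite('pics/c10.png',cv2.cvtColor(cv2.resize(im,None,fx=2.4,fy=2.4,interpolation=cv2.INTER_CUBIC),cv2.COLOR_RGB2BGR))
E
```

```text
time: 14.55
tool_pos: [0.522, 0.1584, 0.3201]
ee_rot: [-1.567, -0.003, -1.591]
wrist_force: [3.3, -5.3, -3.0]
width: 0.0115
t 14.55 tcp [0.522  0.1584 0.3201] rot [-89.8   -0.15 -91.15] w 0.0115 F [ 3.3 -5.3 -3. ] q [ 0.19  0.08  1.15 -0.    1.91  1.78]
```

View pics/c10.png

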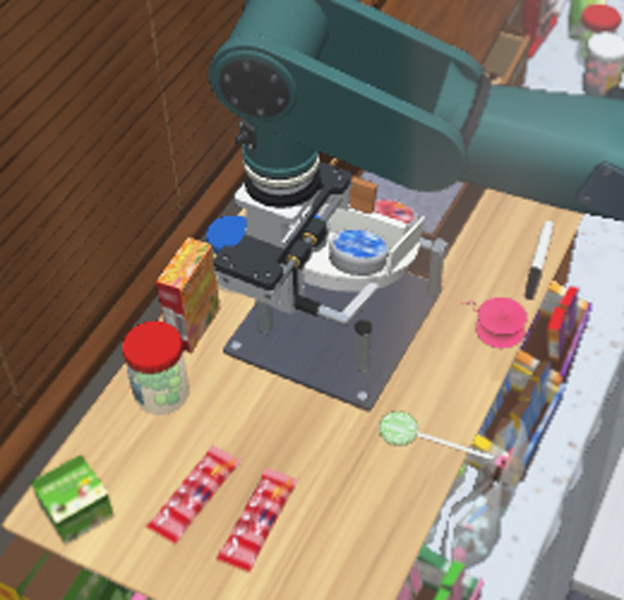

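```bash
python3 -m creep '[{"slide":[4,-10,0],"roll":0,"grip":1},{"slide":[8,-20,0],"roll":0,"grip":1},{"slide":[12,-29,0],"roll":0,"grip":1},{"slide":[17,-38,0],"roll":0,"grip":1},{"slide":[20,-43,0],"roll":0,"grip":1},{"slide":[23,-47,0],"roll":0,"grip":1},{"slide":[26,-51,0],"roll":0,"grip":1},{"slide":[29,-56,0],"roll":0,"grip":1},{"slide":[29,-56,0],"roll":0,"grip":1},{"slide":[29,-56,0],"roll":0,"grip":1},{"slide":[29,-56,0],"roll":0,"grip":1}]';  python3 go.py; python3 - <<'E'
from h import *
snap('scene','s11');snap('top','t11')
im=load('s11')[0][80:330,190:450]; cv2.imwrite('pics/c11.png',cv2.cvtColor(cv2.resize(im,None,fx=2.4,fy=2.4,interpolation=cv2.INTER_CUBIC),cv2.COLOR_RGB2BGR))
im=load('t11')[0][130:260,270:460]; cv2.imwrite('pics/c12.png',cv2.cvtColor(cv2.resize(im,None,fx=3.5,fy=3.5,interpolation=cv2.INTER_CUBIC),cv2.COLOR_RGB2BGR))
E
```

```text
time: 15.52
tool_pos: [0.5216, 0.1314, 0.376]
ee_rot: [-1.566, 0.001, -1.588]
wrist_force: [6.2, 0.4, -3.6]
width: 0.0112
t 15.52 tcp [0.5216 0.1314 0.376 ] rot [-8.972e+01  6.000e-02 -9.101e+01] w 0.0112 F [ 6.2  0.4 -3.6] q [0.14 0.09 1.03 0.   2.02 1.73]
```

View pics/c11.png

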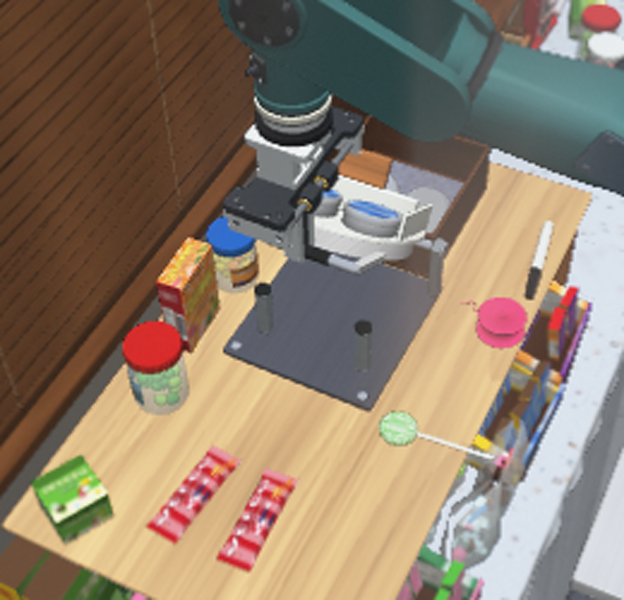

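View pics/c12.png

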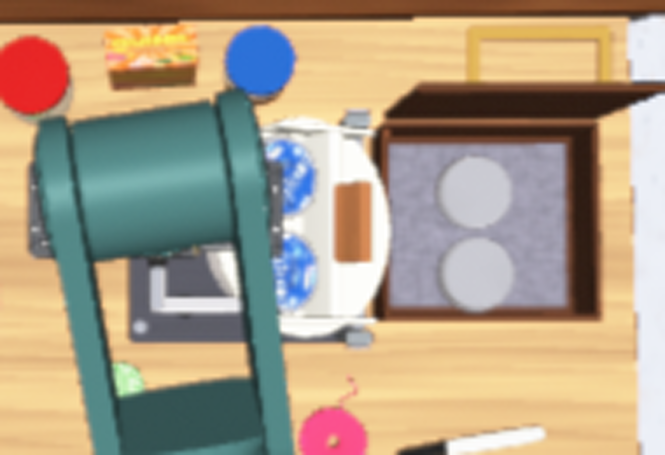

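Both red tins lie in the box (c12: ~475,190 and 477,273), blues still in the dish. Lower the cradle along the same arc.

```bash
python3 -m creep '[{"slide":[-6,9,0],"roll":0,"grip":1},{"slide":[-11,18,0],"roll":0,"grip":1},{"slide":[-16,27,0],"roll":0,"grip":1},{"slide":[-21,36,0],"roll":0,"grip":1},{"slide":[-25,46,0],"roll":0,"grip":1},{"slide":[-29,56,0],"roll":0,"grip":1},{"slide":[-32,66,0],"roll":0,"grip":1},{"slide":[-35,76,0],"roll":0,"grip":1},{"slide":[-37,86,0],"roll":0,"grip":1},{"slide":[-39,97,0],"roll":0,"grip":1},{"slide":[-40,107,0],"roll":0,"grip":1},{"slide":[-40,116,0],"roll":0,"grip":1},{"slide":[-40,120,0],"roll":0,"grip":1},{"slide":[-40,120,0],"roll":0,"grip":1},{"slide":[-40,120,0],"roll":0,"grip":1}]';  python3 go.py
```

```text
time: 16.87
tool_pos: [0.5221, 0.1688, 0.2628]
ee_rot: [-1.56, -0.003, -1.591]
wrist_force: [-1.8, -8.3, 16.5]
width: 0.0114
t 16.87 tcp [0.5221 0.1688 0.2628] rot [-89.35  -0.17 -91.15] w 0.0114 F [-1.8 -8.3 16.5] q [ 0.21  0.07  1.27 -0.01  1.78  1.8 ]
```

```bash
python3 -m creep '[{"slide":[0,2,0],"roll":0,"grip":1},{"slide":[0,2,0],"roll":0,"grip":1}]';  python3 go.py; python3 -m creep '[{"slide":[0,-2,0],"roll":0,"grip":0.63},{"slide":[0,-2,0],"roll":0,"grip":0.63},{"slide":[0,-2,0],"roll":0,"grip":0.63},{"slide":[0,-2,0],"roll":0,"grip":0.63},{"slide":[0,-40,0],"roll":0,"grip":0.63},{"slide":[0,-80,0],"roll":0,"grip":0.63},{"slide":[0,-120,0],"roll":0,"grip":0.63},{"slide":[-40,-120,0],"roll":0,"grip":0.4},{"slide":[-80,-120,0],"roll":0,"grip":0.4},{"slide":[-120,-120,0],"roll":0,"grip":0.4},{"slide":[-160,-120,0],"roll":0,"grip":0.4},{"slide":[-180,-120,0],"roll":0,"grip":0.4},{"slide":[-180,-120,0],"roll":0,"grip":0.4}]'; python3 go.py; python3 - <<'E'
from h import *
snap('scene','s13');snap('top','t13');snap('wrist','w13')
im=load('s13')[0][80:330,190:450]; cv2.imwrite('pics/c13.png',cv2.cvtColor(cv2.resize(im,None,fx=2.4,fy=2.4,interpolation=cv2.INTER_CUBIC),cv2.COLOR_RGB2BGR))
im=load('t13')[0][130:260,205:460]; cv2.imwrite('pics/c14.png',cv2.cvtColor(cv2.resize(im,None,fx=3.1,fy=3.1,interpolation=cv2.INTER_CUBIC),cv2.COLOR_RGB2BGR))
E
```

```text
time: 17.03
tool_pos: [0.5221, 0.1688, 0.2627]
ee_rot: [-1.558, -0.002, -1.591]
wrist_force: [-3.5, -8.1, 22.7]
width: 0.0111
t 17.03 tcp [0.5221 0.1688 0.2627] rot [-89.24  -0.14 -91.15] w 0.0111 F [-3.5 -8.1 22.7] q [ 0.21  0.07  1.28 -0.01  1.78  1.8 ]
time: 18.12
tool_pos: [0.5232, 0.3557, 0.3691]
ee_rot: [-1.576, -0.001, -1.582]
wrist_force: [0.1, 0.3, -0.5]
width: 0.0562
t 18.12 tcp [0.5232 0.3557 0.3691] rot [-9.028e+01 -7.000e-02 -9.064e+01] w 0.0562 F [ 0.1  0.3 -0.5] q [0.51 0.32 0.77 0.   2.05 2.09]
```

View pics/c13.png

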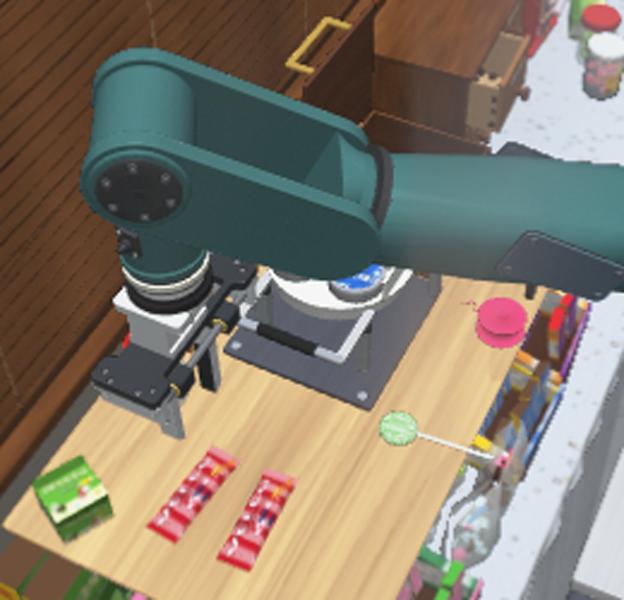

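View pics/c14.png

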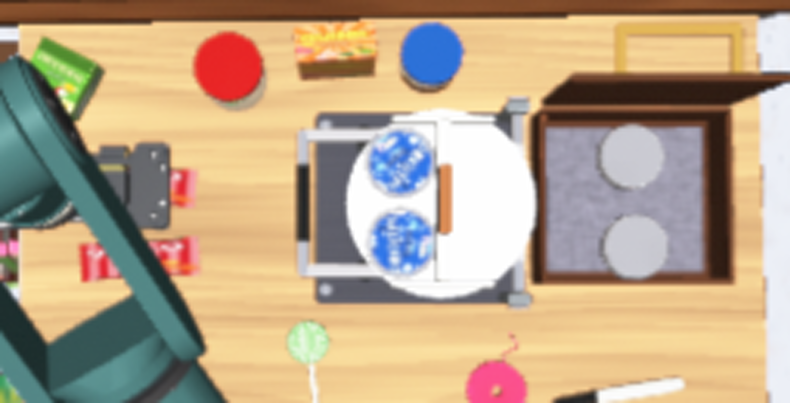

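View pics/w13.png

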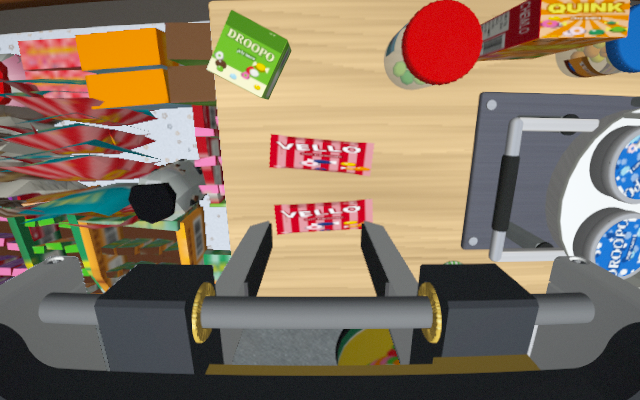

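```bash
python3 - <<'E'
from meas import *
im=load('t13')[0]
s=lambda x,y:(205+x/3.1,130+y/3.1)
# tins (bottoms up, top z .184+.023)
print('tins',onz('t13',[s(631,156),s(635,246)],.207)[:,:2])
# outer rim corners at z .256 : c14 (533,110),(533,283),(733,108),(737,281)
print('rim',onz('t13',[s(534,110),s(534,283),s(732,109),s(735,282)],.256)[:,:2])
# floor corners .184
print('floor',onz('t13',[s(545,123),s(546,272),s(705,123),s(707,272)],.184)[:,:2])
for n in ['t13','w13']:
  for c in comps(n,[168,90,60],[180,255,255],(215,170,280,230) if n=='t13' else (255,120,385,240),40,[0,150,60],[8,255,255]):
    bp=cv2.boxPoints(c[2]); P=onz(n,bp,0.194); ctr=onz(n,[c[2][0]],0.194)[0]
    e=sorted([(np.linalg.norm(P[i]-P[(i+1)%4]),i) for i in range(4)]); i=e[-1][1]; d=P[(i+1)%4]-P[i]
    print(n,c[1],ctr,'L',round(e[-1][0],4),round(e[0][0],4),'ang',np.degrees(np.arctan2(d[1],d[0]))%180)
E
```

```text
tins [[ 0.5668 -0.1639]
 [ 0.4746 -0.1658]]
rim [[ 0.6092 -0.0585]
 [ 0.4386 -0.0551]
 [ 0.6071 -0.2532]
 [ 0.4369 -0.2517]]
floor [[ 0.6048 -0.0802]
 [ 0.4494 -0.0781]
 [ 0.6022 -0.2466]
 [ 0.4471 -0.2448]]
t13 54 [0.5424 0.3005 0.194 ] L 0.0354 0.0211 ang 170.0368107654269
t13 90 [0.4717 0.3105 0.194 ] L 0.0448 0.0352 ang 89.17638025935858
t13 87 [0.4663 0.3858 0.194 ] L 0.0352 0.0352 ang 89.17479781685174
w13 259 [0.5552 0.4017 0.194 ] L 0.0387 0.0098 ang 174.0348599291005
w13 297 [0.554  0.3843 0.194 ] L 0.0365 0.0219 ang 166.16017762275092
w13 921 [0.5483 0.3336 0.194 ] L 0.0806 0.0357 ang 84.34900961689108
w13 60 [0.5352 0.3424 0.194 ] L 0.0107 0.0084 ang 89.0385396790386
w13 191 [0.4781 0.2995 0.194 ] L 0.0301 0.0135 ang 1.5059907888999646
w13 861 [0.4721 0.3486 0.194 ] L 0.0873 0.0358 ang 92.3877016131915
w13 224 [0.4701 0.3993 0.194 ] L 0.038 0.0104 ang 2.98794925559211
w13 44 [0.4581 0.3381 0.194 ] L 0.012 0.0062 ang 95.75391413898156
```

```bash
python3 - <<'E'
from meas import *
print(onz('w13',[[321.5,154],[323.5,217]],.192))
print(onz('w13',[[271,134],[269,166],[374,142],[372,174]],.194)[:,:2].tolist(),onz('w13',[[274,205],[276,234],[372,200],[373,226]],.194)[:,:2].tolist())
E
python3 go.py 0.547 0.348 0.28 -6
```

```text
[[0.5499 0.3457 0.192 ]
 [0.471  0.3442 0.192 ]]
[[0.574480887994487, 0.40404246846322783], [0.5369916250731602, 0.40842008263264634], [0.5633006422525222, 0.28417717227890754], [0.5252093980760623, 0.28540952338609166]] [[0.48837373483130964, 0.4049937236594829], [0.4499734874790303, 0.4045219349545627], [0.4926944443473541, 0.2844014664980622], [0.4585887563231763, 0.28202975485908593]]
t 18.27 tcp [0.5243 0.3508 0.3717] rot [-9.007e+01 -9.000e-02 -9.102e+01] w 0.0562 F [-0.1 -0.  -0.3] q [ 0.5   0.32  0.77 -0.    2.06  2.09]
slide [ 2.4 91.7 22.8] roll -85.0 rows>= 12.0
```

```bash
python3 -m creep '[{"slide":[3,0,25],"roll":-85,"grip":0.36},{"slide":[3,0,25],"roll":-85,"grip":0.36},{"slide":[3,0,25],"roll":-85,"grip":0.36},{"slide":[3,0,25],"roll":-85,"grip":0.36},{"slide":[3,40,25],"roll":-85,"grip":0.36},{"slide":[3,92,25],"roll":-85,"grip":0.36},{"slide":[3,92,25],"roll":-85,"grip":0.36},{"slide":[3,92,25],"roll":-85,"grip":0.36},{"slide":[3,92,25],"roll":-85,"grip":0.36},{"slide":[3,92,25],"roll":-85,"grip":0.36},{"slide":[3,92,25],"roll":-85,"grip":0.36},{"slide":[3,92,25],"roll":-85,"grip":0.36},{"slide":[3,92,25],"roll":-85,"grip":0.36},{"slide":[3,92,25],"roll":-85,"grip":0.36}]'; python3 go.py 0.549 0.347 0.182 -6; python3 - <<'E'
from h import *
snap('wrist','w14')
E
```

```text
time: 19.43
tool_pos: [0.5497, 0.346, 0.2812]
ee_rot: [-1.571, -0.001, -0.11]
wrist_force: [-0.2, -0.4, -0.0]
width: 0.0599
t 19.43 tcp [0.5497 0.346  0.2812] rot [-9.00e+01 -7.00e-02 -6.31e+00] w 0.0599 F [-0.2 -0.4 -0. ] q [ 0.47  0.32  0.95 -0.    1.87  0.58]
slide [-0.8 99.2  0.9] roll -0.3 rows>= 3.0
```

View pics/w14.png

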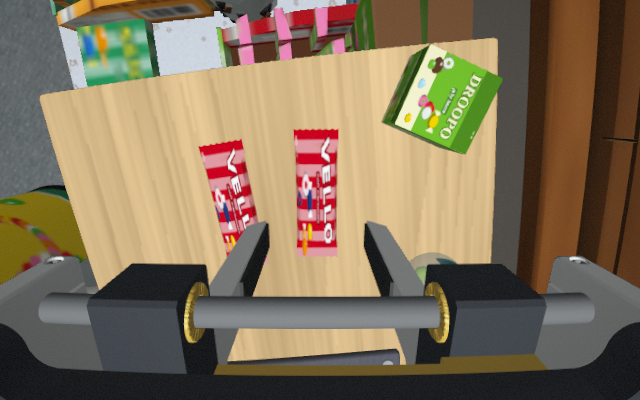

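```bash
python3 -m creep '[{"slide":[-1,35,1],"roll":0,"grip":0.36},{"slide":[-1,65,1],"roll":0,"grip":0.36},{"slide":[-1,85,1],"roll":0,"grip":0.36},{"slide":[-1,97,1],"roll":0,"grip":0.36},{"slide":[-1,97,1],"roll":0,"grip":0.36}]'; python3 go.py;  python3 -m creep '[{"slide":[0,0,0],"roll":0,"grip":1},{"slide":[0,0,0],"roll":0,"grip":1},{"slide":[0,0,0],"roll":0,"grip":1},{"slide":[0,0,0],"roll":0,"grip":1},{"slide":[0,0,0],"roll":0,"grip":1},{"slide":[0,0,0],"roll":0,"grip":1}]'; python3 go.py
```

```text
time: 19.9
tool_pos: [0.5475, 0.3475, 0.1805]
ee_rot: [-1.574, 0.004, -0.107]
wrist_force: [0.9, -0.4, 0.2]
width: 0.0604
t 19.9 tcp [0.5475 0.3475 0.1805] rot [-90.19   0.22  -6.13] w 0.0604 F [ 0.9 -0.4  0.2] q [ 0.48  0.32  1.15 -0.    1.68  0.59]
time: 20.4
tool_pos: [0.5494, 0.349, 0.1855]
ee_rot: [-1.569, -0.004, -0.105]
wrist_force: [-0.1, 0.6, 4.3]
width: 0.0352
t 20.4 tcp [0.5494 0.349  0.1855] rot [-89.9   -0.2   -6.03] w 0.0352 F [-0.1  0.6  4.3] q [ 0.48  0.31  1.14 -0.    1.68  0.58]
```

```bash
python3 -m creep '[{"slide":[0,-15,0],"roll":0,"grip":1},{"slide":[0,-40,0],"roll":0,"grip":1},{"slide":[0,-75,0],"roll":0,"grip":1},{"slide":[0,-110,0],"roll":0,"grip":1},{"slide":[0,-145,0],"roll":0,"grip":1},{"slide":[0,-180,0],"roll":0,"grip":1},{"slide":[0,-215,0],"roll":0,"grip":1},{"slide":[0,-240,0],"roll":0,"grip":1},{"slide":[0,-240,0],"roll":0,"grip":1}]'; python3 go.py 0.485 -0.154 0.42 0;  python3 - <<'E'
from h import *
snap('wrist','w15')
E
```

```text
time: 21.15
tool_pos: [0.5488, 0.3488, 0.4308]
ee_rot: [-1.564, -0.011, -0.105]
wrist_force: [0.2, -0.4, 0.6]
width: 0.0354
t 21.15 tcp [0.5488 0.3488 0.4308] rot [-89.62  -0.62  -6.03] w 0.0354 F [ 0.2 -0.4  0.6] q [ 0.48  0.42  0.51 -0.    2.2   0.58]
slide [ -10.6   10.8 -506.8] roll -6.0 rows>= 13.0
```

View pics/w15.png

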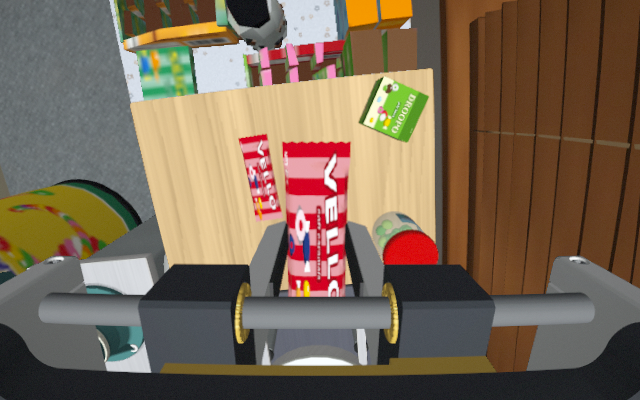

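```bash
python3 -m creep '[{"slide":[0,0,-15],"roll":0,"grip":1},{"slide":[-2,0,-45],"roll":0,"grip":1},{"slide":[-4,0,-80],"roll":0,"grip":1},{"slide":[-6,0,-115],"roll":0,"grip":1},{"slide":[-8,0,-150],"roll":-2,"grip":1},{"slide":[-10,0,-185],"roll":-4,"grip":1},{"slide":[-10,0,-220],"roll":-6,"grip":1},{"slide":[-10,0,-255],"roll":-6,"grip":1},{"slide":[-10,0,-290],"roll":-6,"grip":1},{"slide":[-10,0,-325],"roll":-6,"grip":1},{"slide":[-10,0,-360],"roll":-6,"grip":1},{"slide":[-10,0,-395],"roll":-6,"grip":1},{"slide":[-10,0,-430],"roll":-6,"grip":1},{"slide":[-10,0,-465],"roll":-6,"grip":1},{"slide":[-10,0,-495],"roll":-6,"grip":1},{"slide":[-10,0,-507],"roll":-6,"grip":1},{"slide":[-10,0,-507],"roll":-6,"grip":1},{"slide":[-10,0,-507],"roll":-6,"grip":1}]'; python3 go.py 0.485 -0.154 0.213 0;  python3 - <<'E'
from h import *
snap('wrist','w16');snap('scene','s16')
E
```

```text
time: 22.7
tool_pos: [0.4851, -0.1541, 0.4221]
ee_rot: [-1.569, 0.002, -0.001]
wrist_force: [-0.4, 0.5, -1.9]
width: 0.0356
t 22.7 tcp [ 0.4851 -0.1541  0.4221] rot [-8.99e+01  1.10e-01 -6.00e-02] w 0.0356 F [-0.4  0.5 -1.9] q [-0.42  0.06  0.97  0.    2.12 -0.42]
slide [-1.000e-01  2.091e+02  1.000e-01] roll -0.1 rows>= 6.0
```

View pics/w16.png

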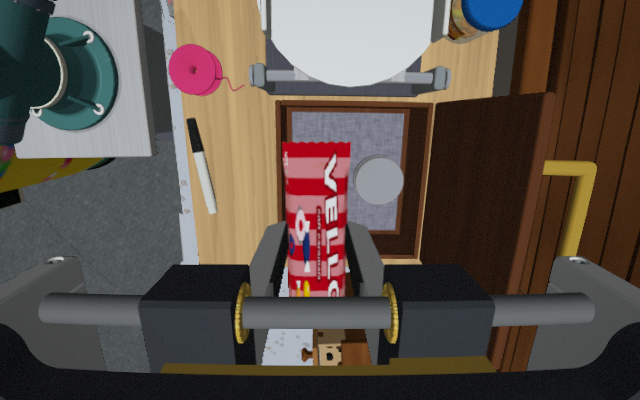

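View pics/s16.png

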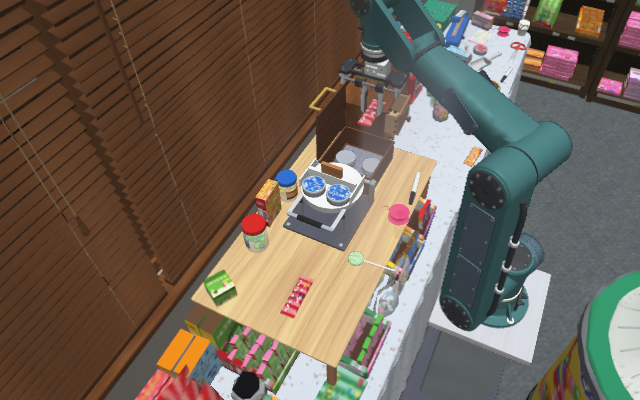

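```bash
python3 - <<'E'
from meas import *
print(onz('w16',[[276,101],[433,103],[421,259]],.256)[:,:2].tolist(), 'tin',onz('w16',[[379,181]],.207))
E
```

```text
[[0.4390258819894307, -0.06439873165647303], [0.6124580807817577, -0.06614275235395467], [0.6152520510896781, -0.25512163391185716]] tin [[ 0.5668 -0.1652  0.207 ]]
```

```bash
python3 -m creep '[{"slide":[0,20,-3],"roll":0,"grip":1},{"slide":[0,55,-3],"roll":0,"grip":1},{"slide":[0,90,-3],"roll":0,"grip":1},{"slide":[0,125,-3],"roll":0,"grip":1},{"slide":[0,155,-3],"roll":0,"grip":1},{"slide":[0,180,-3],"roll":0,"grip":1},{"slide":[0,195,-3],"roll":0,"grip":1},{"slide":[0,204,-3],"roll":0,"grip":1},{"slide":[0,204,-3],"roll":0,"grip":1}]'; python3 go.py
```

```text
time: 23.55
tool_pos: [0.4847, -0.1556, 0.2175]
ee_rot: [-1.569, 0.003, 0.002]
wrist_force: [-0.0, -0.3, -1.6]
width: 0.0357
t 23.55 tcp [ 0.4847 -0.1556  0.2175] rot [-89.9    0.18   0.11] w 0.0357 F [-0.  -0.3 -1.6] q [-0.42 -0.    1.44  0.    1.71 -0.42]
```

Release with a small opening (walls close on the −x side), rise, and look.

```bash
python3 -m creep '[{"slide":[0,1,0],"roll":0,"grip":0.46},{"slide":[0,1,0],"roll":0,"grip":0.46},{"slide":[0,1,0],"roll":0,"grip":0.46},{"slide":[0,1,0],"roll":0,"grip":0.46},{"slide":[0,-15,0],"roll":0,"grip":0.46},{"slide":[0,-45,0],"roll":0,"grip":0.46},{"slide":[0,-80,0],"roll":0,"grip":0.46},{"slide":[0,-120,0],"roll":0,"grip":0.46},{"slide":[0,-160,0],"roll":0,"grip":0.46},{"slide":[0,-200,0],"roll":0,"grip":0.46},{"slide":[0,-200,0],"roll":0,"grip":0.46}]'; python3 go.py 0.53 0.345 0.42 0; python3 - <<'E'
from h import *
snap('wrist','w17');snap('top','t17')
E
```

```text
time: 24.47
tool_pos: [0.4862, -0.158, 0.4301]
ee_rot: [-1.578, -0.017, -0.001]
wrist_force: [-0.5, 0.3, 0.7]
width: 0.051
t 24.47 tcp [ 0.4862 -0.158   0.4301] rot [-9.043e+01 -9.700e-01 -4.000e-02] w 0.051 F [-0.5  0.3  0.7] q [-0.43  0.05  0.96  0.    2.11 -0.42]
slide [ 43.4  10.1 503. ] roll -0.0 rows>= 13.0
```

View pics/w17.png

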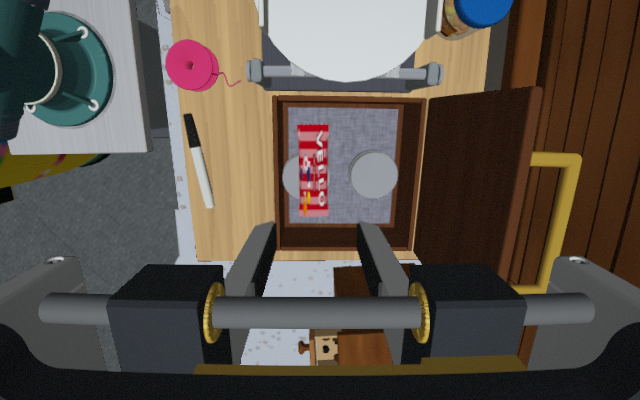

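View pics/t17.png

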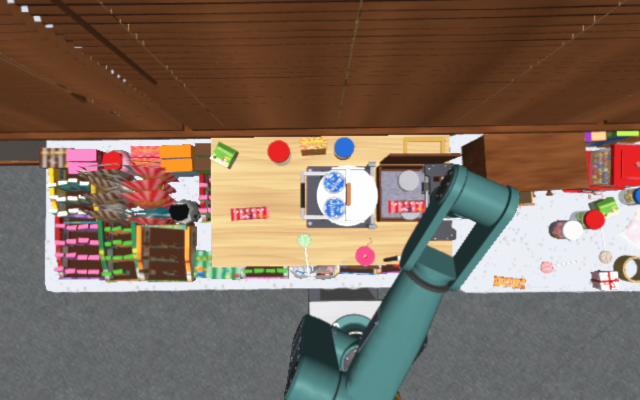

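```bash
python3 -m creep '[{"slide":[0,0,30],"roll":0,"grip":0.36},{"slide":[0,0,70],"roll":0,"grip":0.36},{"slide":[0,0,110],"roll":0,"grip":0.36},{"slide":[0,0,150],"roll":0,"grip":0.36},{"slide":[0,0,190],"roll":0,"grip":0.36},{"slide":[0,0,230],"roll":0,"grip":0.36},{"slide":[0,0,270],"roll":0,"grip":0.36},{"slide":[-4,0,310],"roll":0,"grip":0.36},{"slide":[-8,0,350],"roll":0,"grip":0.36},{"slide":[-12,0,390],"roll":0,"grip":0.36},{"slide":[-16,20,430],"roll":-2.5,"grip":0.36},{"slide":[-16,50,470],"roll":-2.5,"grip":0.36},{"slide":[-16,90,503],"roll":-2.5,"grip":0.36},{"slide":[-16,130,503],"roll":-2.5,"grip":0.36},{"slide":[-16,150,503],"roll":-2.5,"grip":0.36},{"slide":[-16,150,503],"roll":-2.5,"grip":0.36}]'; python3 go.py 0.470 0.345 0.182 2.5; python3 - <<'E'
from h import *
snap('wrist','w18')
E
```

```text
time: 25.9
tool_pos: [0.4638, 0.3435, 0.2547]
ee_rot: [-1.583, 0.023, 0.045]
wrist_force: [-0.9, -0.5, -2.8]
width: 0.0598
t 25.9 tcp [0.4638 0.3435 0.2547] rot [-90.73   1.31   2.58] w 0.0598 F [-0.9 -0.5 -2.8] q [ 0.54  0.17  1.19 -0.    1.81  0.49]
slide [ 6.3 72.7  1.2] roll 0.1 rows>= 2.0
```

View pics/w18.png

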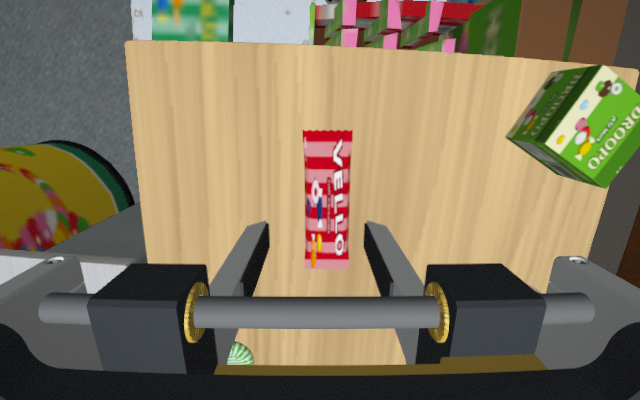

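```bash
python3 go.py 0.470 0.345 0.182 2.5; python3 - <<'E'
from meas import *
snap('wrist','w19')
print(onz('w19',[[304,131],[352,131],[350,268]],.194), onz('w19',[[328,200]],.194))
E
python3 go.py 0.470 0.345 0.182 2.5
```

```text
t 25.95 tcp [0.4661 0.3439 0.2608] rot [-90.5    0.84   2.52] w 0.0604 F [-0.1 -0.4  0.5] q [ 0.54  0.16  1.18 -0.    1.82  0.49]
slide [ 4.  78.8  0.9] roll 0.0 rows>= 2.0
[[0.4511 0.405  0.194 ]
 [0.4894 0.4067 0.194 ]
 [0.4967 0.2854 0.194 ]] [[0.4734 0.3485 0.194 ]]
t 26.0 tcp [0.4684 0.3446 0.2665] rot [-90.22   0.31   2.47] w 0.0602 F [0.6 0.5 0.4] q [ 0.54  0.16  1.17 -0.    1.82  0.49]
slide [ 1.6 84.5  0.3] roll -0.0 rows>= 3.0
```

View pics/w19.png

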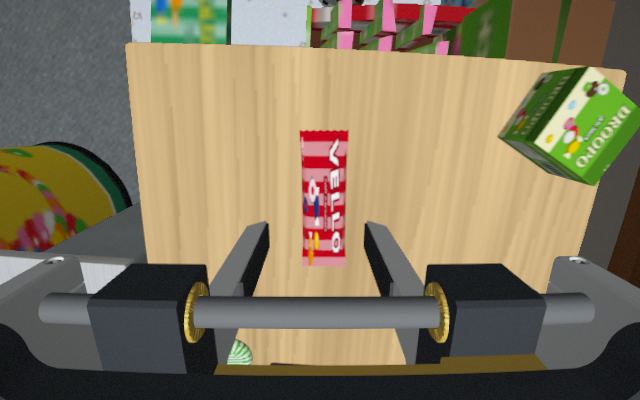

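```bash
python3 -m creep '[{"slide":[2,10,0],"roll":0,"grip":0.36},{"slide":[2,35,0],"roll":0,"grip":0.36},{"slide":[2,60,0],"roll":0,"grip":0.36},{"slide":[2,80,0],"roll":0,"grip":0.36},{"slide":[2,92,0],"roll":0,"grip":0.36},{"slide":[2,92,0],"roll":0,"grip":0.36},{"slide":[2,92,0],"roll":0,"grip":0.36}]'; python3 go.py 0.47 0.345 0.182 2.5
```

```text
time: 26.58
tool_pos: [0.4734, 0.3459, 0.1805]
ee_rot: [-1.569, -0.005, 0.042]
wrist_force: [-0.3, 0.5, 1.1]
width: 0.0604
t 26.58 tcp [0.4734 0.3459 0.1805] rot [-89.88  -0.3    2.42] w 0.0604 F [-0.3  0.5  1.1] q [ 0.53  0.17  1.33 -0.    1.64  0.49]
slide [-3.4 -1.5 -0.7] roll -0.1 rows>= 1.0
```

```bash
python3 -m creep '[{"slide":[0,-1,0],"roll":0,"grip":1},{"slide":[0,-1,0],"roll":0,"grip":1},{"slide":[0,-1,0],"roll":0,"grip":1},{"slide":[0,-1,0],"roll":0,"grip":1},{"slide":[0,-1,0],"roll":0,"grip":1},{"slide":[0,-1,0],"roll":0,"grip":1}]'; python3 go.py; python3 -m creep '[{"slide":[0,-15,0],"roll":0,"grip":1},{"slide":[0,-40,0],"roll":0,"grip":1},{"slide":[0,-75,0],"roll":0,"grip":1},{"slide":[0,-110,0],"roll":0,"grip":1},{"slide":[0,-145,0],"roll":0,"grip":1},{"slide":[0,-180,0],"roll":0,"grip":1},{"slide":[0,-215,0],"roll":0,"grip":1},{"slide":[0,-245,0],"roll":0,"grip":1},{"slide":[0,-245,0],"roll":0,"grip":1},{"slide":[0,-245,0],"roll":0,"grip":1}]'; python3 go.py 0.492 -0.158 0.43 0;  python3 - <<'E'
from h import *
snap('wrist','w20')
E
```

```text
time: 27.08
tool_pos: [0.472, 0.3457, 0.1792]
ee_rot: [-1.571, -0.002, 0.043]
wrist_force: [0.1, 0.5, 2.8]
width: 0.0356
t 27.08 tcp [0.472  0.3457 0.1792] rot [-89.99  -0.1    2.47] w 0.0356 F [0.1 0.5 2.8] q [ 0.54  0.17  1.33 -0.    1.64  0.49]
time: 27.92
tool_pos: [0.4719, 0.3459, 0.4256]
ee_rot: [-1.569, -0.005, 0.043]
wrist_force: [-0.6, 0.4, -0.5]
width: 0.0359
t 27.92 tcp [0.4719 0.3459 0.4256] rot [-89.89  -0.26   2.48] w 0.0359 F [-0.6  0.4 -0.5] q [ 0.54  0.24  0.76 -0.    2.14  0.49]
slide [  -1.7   -4.4 -504.3] roll 2.5 rows>= 13.0
```

View pics/w20.png

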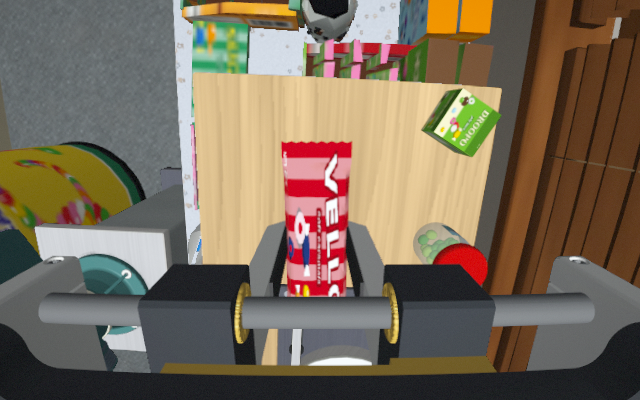

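```bash
python3 -m creep '[{"slide":[0,0,-15],"roll":0,"grip":1},{"slide":[0,0,-45],"roll":0,"grip":1},{"slide":[0,0,-80],"roll":0,"grip":1},{"slide":[0,0,-115],"roll":0,"grip":1},{"slide":[0,0,-150],"roll":0,"grip":1},{"slide":[0,0,-185],"roll":1,"grip":1},{"slide":[-1,0,-220],"roll":2.5,"grip":1},{"slide":[-2,0,-255],"roll":2.5,"grip":1},{"slide":[-2,0,-290],"roll":2.5,"grip":1},{"slide":[-2,0,-325],"roll":2.5,"grip":1},{"slide":[-2,0,-360],"roll":2.5,"grip":1},{"slide":[-2,0,-395],"roll":2.5,"grip":1},{"slide":[-2,0,-430],"roll":2.5,"grip":1},{"slide":[-2,0,-465],"roll":2.5,"grip":1},{"slide":[-2,0,-492],"roll":2.5,"grip":1},{"slide":[-2,0,-504],"roll":2.5,"grip":1},{"slide":[-2,0,-504],"roll":2.5,"grip":1},{"slide":[-2,0,-504],"roll":2.5,"grip":1}]'; python3 go.py 0.492 -0.158 0.228 0;  python3 - <<'E'
from h import *
snap('wrist','w21')
E
```

```text
time: 29.47
tool_pos: [0.4911, -0.1575, 0.422]
ee_rot: [-1.569, 0.002, -0.001]
wrist_force: [0.7, 0.7, -0.1]
width: 0.0357
t 29.47 tcp [ 0.4911 -0.1575  0.422 ] rot [-8.988e+01  1.400e-01 -5.000e-02] w 0.0357 F [ 0.7  0.7 -0.1] q [-0.42  0.08  0.95  0.    2.12 -0.42]
slide [  0.9 194.   -0.5] roll -0.0 rows>= 5.0
```

View pics/w21.png

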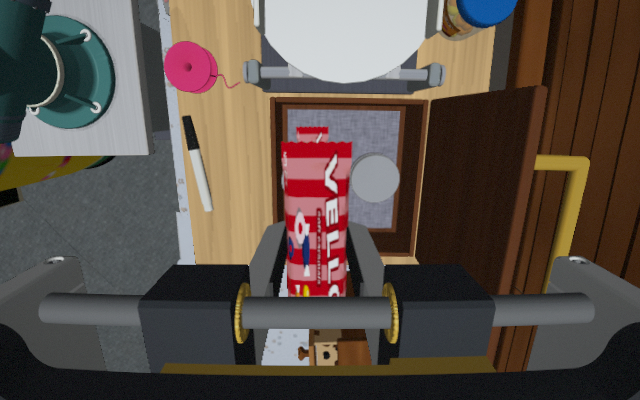

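```bash
python3 -m creep '[{"slide":[1,20,0],"roll":0,"grip":1},{"slide":[1,55,0],"roll":0,"grip":1},{"slide":[1,90,0],"roll":0,"grip":1},{"slide":[1,125,0],"roll":0,"grip":1},{"slide":[1,155,0],"roll":0,"grip":1},{"slide":[1,175,0],"roll":0,"grip":1},{"slide":[1,187,0],"roll":0,"grip":1},{"slide":[1,192,0],"roll":0,"grip":1},{"slide":[1,192,0],"roll":0,"grip":1}]'; python3 go.py
```

```text
time: 30.27
tool_pos: [0.4923, -0.1568, 0.2313]
ee_rot: [-1.57, 0.0, 0.001]
wrist_force: [0.0, -0.4, -0.9]
width: 0.0358
t 30.27 tcp [ 0.4923 -0.1568  0.2313] rot [-8.998e+01  1.000e-02  7.000e-02] w 0.0358 F [ 0.  -0.4 -0.9] q [-0.42  0.01  1.4   0.    1.73 -0.42]
```

```bash
python3 -m creep '[{"slide":[0,2,0],"roll":0,"grip":0.46},{"slide":[0,2,0],"roll":0,"grip":0.46},{"slide":[0,2,0],"roll":0,"grip":0.46},{"slide":[0,2,0],"roll":0,"grip":0.46},{"slide":[0,-15,0],"roll":0,"grip":0.46},{"slide":[0,-45,0],"roll":0,"grip":0.46},{"slide":[0,-80,0],"roll":0,"grip":0.46},{"slide":[0,-120,0],"roll":0,"grip":0.46},{"slide":[0,-160,0],"roll":0,"grip":0.46},{"slide":[0,-200,0],"roll":0,"grip":0.46},{"slide":[0,-240,0],"roll":0,"grip":0.46},{"slide":[0,-265,0],"roll":0,"grip":0.46},{"slide":[0,-265,0],"roll":0,"grip":0.46},{"slide":[0,-265,0],"roll":0,"grip":0.46}]'; python3 go.py 0.643 -0.158 0.5 90; python3 - <<'E'
from h import *
snap('wrist','w22');snap('top','t22')
im=load('t22')[0][130:260,205:460]; cv2.imwrite('pics/c22.png',cv2.cvtColor(cv2.resize(im,None,fx=3.1,fy=3.1,interpolation=cv2.INTER_CUBIC),cv2.COLOR_RGB2BGR))
E
```

```text
time: 31.43
tool_pos: [0.4926, -0.1582, 0.499]
ee_rot: [-1.573, -0.006, -0.001]
wrist_force: [-0.0, -0.0, -0.5]
width: 0.0509
t 31.43 tcp [ 0.4926 -0.1582  0.499 ] rot [-9.014e+01 -3.200e-01 -4.000e-02] w 0.0509 F [-0.  -0.  -0.5] q [-0.42  0.16  0.7   0.    2.28 -0.42]
slide [150.4  -1.    0.3] roll -90.0 rows>= 13.0
```

View pics/w22.png

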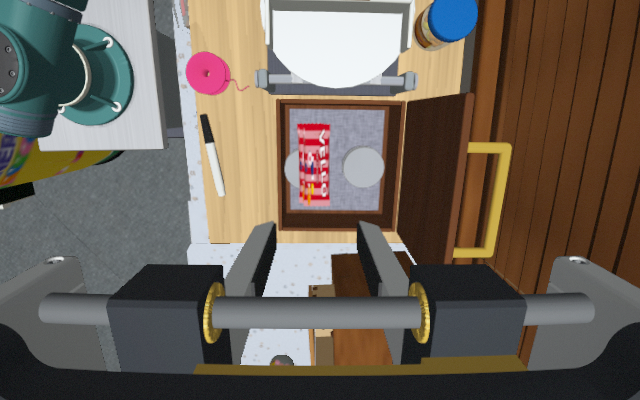

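View pics/c22.png

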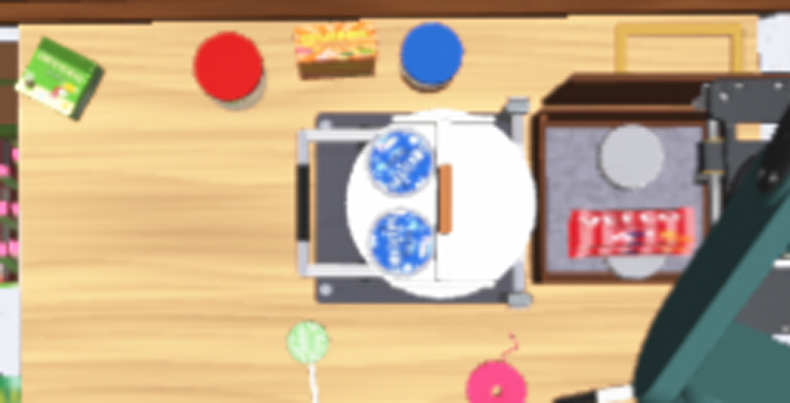

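```bash
python3 -m creep '[{"slide":[30,15,3],"roll":0,"grip":0.62},{"slide":[60,34,6],"roll":0,"grip":0.62},{"slide":[90,34,6],"roll":0,"grip":0.62},{"slide":[112,34,6],"roll":0,"grip":0.62},{"slide":[123,34,6],"roll":0,"grip":0.62},{"slide":[123,34,6],"roll":0,"grip":0.62},{"slide":[123,34,6],"roll":0,"grip":0.62}]'; python3 go.py 0.615 -0.152 0.412 0; python3 - <<'E'
from h import *
snap('wrist','w23')
E
```

```text
time: 32.12
tool_pos: [0.6156, -0.1521, 0.4598]
ee_rot: [-1.569, 0.005, -0.0]
wrist_force: [0.1, 0.4, 1.5]
width: 0.0356
t 32.12 tcp [ 0.6156 -0.1521  0.4598] rot [-8.991e+01  2.700e-01 -2.000e-02] w 0.0356 F [0.1 0.4 1.5] q [-0.33  0.44  0.42 -0.    2.29 -0.33]
slide [-0.6 47.8  0.1] roll -0.0 rows>= 2.0
```

View pics/w23.png

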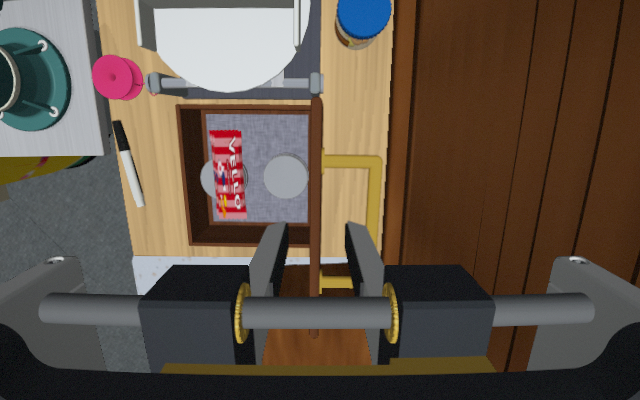

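```bash
python3 -m creep '[{"slide":[0,15,0],"roll":0,"grip":0.62},{"slide":[0,30,0],"roll":0,"grip":0.62},{"slide":[0,45,0],"roll":0,"grip":0.62},{"slide":[0,45,0],"roll":0,"grip":0.62}]'; python3 go.py; python3 -m creep '[{"slide":[-6,0,0],"roll":0,"grip":0.62},{"slide":[-13,0,0],"roll":0,"grip":0.62},{"slide":[-20,0,0],"roll":0,"grip":0.62},{"slide":[-27,0,0],"roll":0,"grip":0.62}]'; python3 go.py
```

```text
time: 32.5
tool_pos: [0.6133, -0.1518, 0.4153]
ee_rot: [-1.569, 0.004, -0.001]
wrist_force: [-0.6, -0.3, -0.6]
width: 0.0357
t 32.5 tcp [ 0.6133 -0.1518  0.4153] rot [-8.992e+01  2.500e-01 -6.000e-02] w 0.0357 F [-0.6 -0.3 -0.6] q [-0.33  0.36  0.62 -0.    2.16 -0.33]
time: 32.83
tool_pos: [0.588, -0.152, 0.4194]
ee_rot: [-1.572, -0.005, -0.0]
wrist_force: [1.6, -0.0, -0.4]
width: 0.0359
t 32.83 tcp [ 0.588  -0.152   0.4194] rot [-9.007e+01 -2.700e-01 -1.000e-02] w 0.0359 F [ 1.6 -0.  -0.4] q [-0.35  0.29  0.7   0.    2.14 -0.35]
```

```bash
python3 -m creep '[{"slide":[-8,3,0],"roll":0,"grip":0.62},{"slide":[-16,7,0],"roll":0,"grip":0.62},{"slide":[-24,10,0],"roll":0,"grip":0.62},{"slide":[-32,13,0],"roll":0,"grip":0.62},{"slide":[-40,15,0],"roll":0,"grip":0.62},{"slide":[-46,16,0],"roll":0,"grip":0.62},{"slide":[-46,16,0],"roll":0,"grip":0.62}]'; python3 go.py;python3 - <<'E'
from h import *
snap('wrist','w24'); snap('scene','s24')
E
```

```text
time: 33.42
tool_pos: [0.5409, -0.152, 0.4033]
ee_rot: [-1.572, -0.002, -0.001]
wrist_force: [0.6, 0.7, -0.7]
width: 0.036
t 33.42 tcp [ 0.5409 -0.152   0.4033] rot [-9.007e+01 -1.300e-01 -7.000e-02] w 0.036 F [ 0.6  0.7 -0.7] q [-0.37  0.16  0.89 -0.    2.08 -0.37]
```

View pics/w24.png

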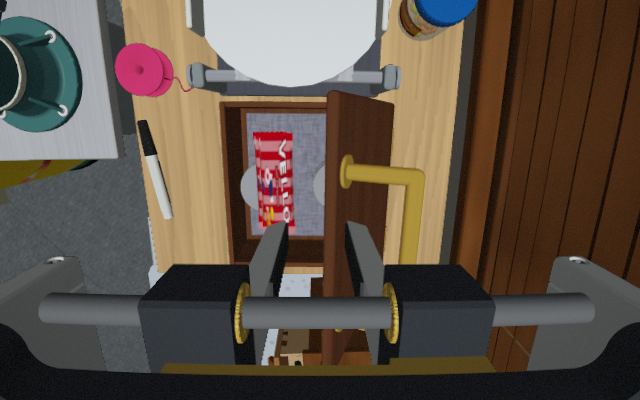

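View pics/s24.png

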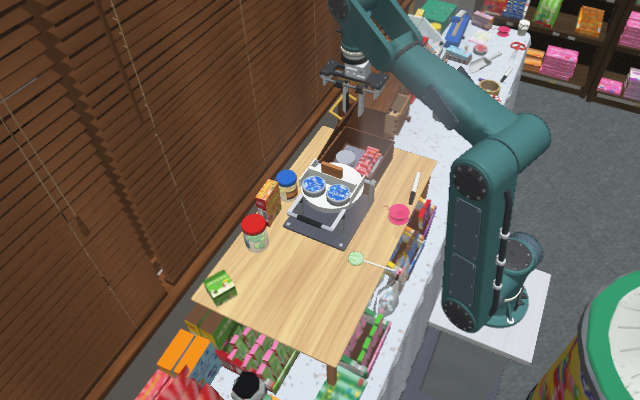

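```bash
cat > lid.py <<'E'
from meas import *
import sys
def lidang(n,uv,xh=.6145,zh=.256):
    o,D=ray(n,[uv]); D=D[0]; best=None
    for th in np.linspace(0,1.6,1601):
        b=np.array([xh-.16*np.cos(th)+.048*np.sin(th),zh+.16*np.sin(th)+.048*np.cos(th)])
        s=(b[1]-o[2])/D[2]; e=abs(o[0]+s*D[0]-b[0])
        if best is None or e<best[0]: best=(e,th,b)
    return best
if __name__=='__main__': print(lidang(sys.argv[1],[float(sys.argv[2]),float(sys.argv[3])]))
E
python3 lid.py w24 413 220
```

```text
(np.float64(5.003657443647391e-05), np.float64(1.158), array([0.5943, 0.4218]))
```

```bash
python3 -m creep '[{"slide":[-2,-20,0],"roll":0,"grip":0.62},{"slide":[-2,-50,0],"roll":0,"grip":0.62},{"slide":[-2,-75,0],"roll":0,"grip":0.72},{"slide":[20,-75,0],"roll":0,"grip":0.72},{"slide":[45,-75,0],"roll":0,"grip":0.72},{"slide":[53,-75,0],"roll":0,"grip":0.72},{"slide":[53,-75,0],"roll":0,"grip":0.72},{"slide":[53,-75,0],"roll":0,"grip":0.72}]'; python3 - <<'E'
from h import *
snap('wrist','w25')
E
python3 go.py 0.594 -0.152 0.404 0
```

```text
time: 34.18
tool_pos: [0.5957, -0.1522, 0.4754]
ee_rot: [-1.57, 0.002, -0.0]
wrist_force: [-0.2, 0.5, -0.9]
width: 0.0261
t 34.23 tcp [ 0.595  -0.1521  0.4765] rot [-9.e+01  4.e-02 -4.e-02] w 0.0259 F [0.5 0.7 0.9] q [-0.34  0.4   0.44 -0.    2.31 -0.34]
slide [-1.  72.5  0.1] roll -0.0 rows>= 2.0
```

View pics/w25.png

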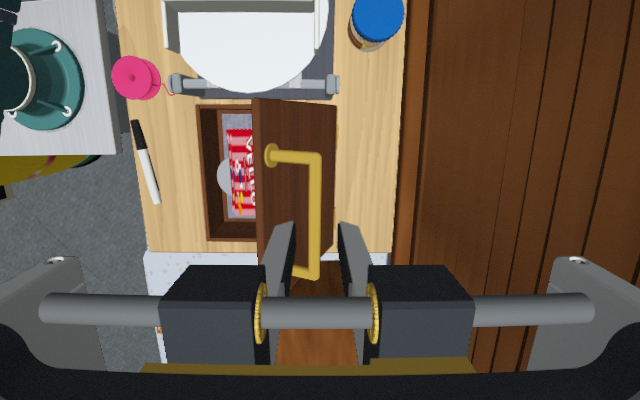

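```bash
python3 lid.py w25 316 210; python3 -m creep '[{"slide":[-1,20,0],"roll":0,"grip":0.72},{"slide":[-1,40,0],"roll":0,"grip":0.72},{"slide":[-1,60,0],"roll":0,"grip":0.72},{"slide":[-1,72,0],"roll":0,"grip":0.72},{"slide":[-1,72,0],"roll":0,"grip":0.72},{"slide":[-1,72,0],"roll":0,"grip":1},{"slide":[-1,72,0],"roll":0,"grip":1},{"slide":[-1,72,0],"roll":0,"grip":1},{"slide":[-1,72,0],"roll":0,"grip":1},{"slide":[-1,72,0],"roll":0,"grip":1}]';python3 go.py
```

```text
(np.float64(7.255090691449251e-05), np.float64(1.155), array([0.5938, 0.4218]))
time: 35.07
tool_pos: [0.5942, -0.1521, 0.4069]
ee_rot: [-1.572, -0.004, -0.001]
wrist_force: [-0.9, -0.6, 5.4]
width: 0.0089
t 35.07 tcp [ 0.5942 -0.1521  0.4069] rot [-9.008e+01 -2.200e-01 -5.000e-02] w 0.0089 F [-0.9 -0.6  5.4] q [-0.34  0.3   0.73 -0.    2.12 -0.34]
```

```bash
python3 - <<'E'
import numpy as np
b=lambda t:np.array([-160*np.cos(t)+48*np.sin(t),-(160*np.sin(t)+48*np.cos(t))])
for t in [1.155,1.1,1.03,.96,.89,.82,.75,.68,.61,.54,.47,.40,.33,.26,.2,.15,.1,.06,.03,0]:
    print(t,np.round(b(t)-b(1.155),0), np.round(b(t)-b(.54),0))
E
```

```text
1.155 [0. 0.] [ 92. -42.]
1.1 [-9.  1.] [ 83. -41.]
1.03 [-21.   4.] [ 71. -38.]
0.96 [-32.   7.] [ 60. -35.]
0.89 [-43.  11.] [ 49. -31.]
0.82 [-53.  16.] [ 38. -26.]
0.75 [-64.  22.] [ 28. -21.]
0.68 [-74.  28.] [ 18. -14.]
0.61 [-83.  35.] [ 9. -8.]
0.54 [-92.  42.] [0. 0.]
0.47 [-100.   50.] [-8.  8.]
0.4 [-108.   59.] [-16.  17.]
0.33 [-115.   68.] [-23.  26.]
0.26 [-122.   78.] [-30.  36.]
0.2 [-127.   87.] [-35.  45.]
0.15 [-130.   94.] [-38.  52.]
0.1 [-134.  102.] [-42.  60.]
0.06 [-136.  108.] [-44.  66.]
0.03 [-138.  113.] [-46.  71.]
0 [-139.  118.] [-47.  75.]
```

```bash
python3 -m creep '[{"slide":[-9,1,0],"roll":0,"grip":1},{"slide":[-21,4,0],"roll":0,"grip":1},{"slide":[-32,7,0],"roll":0,"grip":1},{"slide":[-43,11,0],"roll":0,"grip":1},{"slide":[-53,16,0],"roll":0,"grip":1},{"slide":[-64,22,0],"roll":0,"grip":1},{"slide":[-74,28,0],"roll":0,"grip":1},{"slide":[-83,35,0],"roll":0,"grip":1},{"slide":[-92,42,0],"roll":0,"grip":1},{"slide":[-92,42,0],"roll":0,"grip":1}]';python3 go.py
```

```text
time: 35.9
tool_pos: [0.5014, -0.1509, 0.3625]
ee_rot: [-1.569, -0.0, 0.0]
wrist_force: [-1.1, 3.5, -2.3]
width: 0.0091
t 35.9 tcp [ 0.5014 -0.1509  0.3625] rot [-8.991e+01 -3.000e-02  2.000e-02] w 0.0091 F [-1.1  3.5 -2.3] q [-0.4   0.05  1.1   0.    1.99 -0.4 ]
```

```bash
python3 -m creep '[{"slide":[-8,8,0],"roll":0,"grip":1},{"slide":[-16,17,0],"roll":0,"grip":1},{"slide":[-23,26,0],"roll":0,"grip":1},{"slide":[-30,36,0],"roll":0,"grip":1},{"slide":[-35,45,0],"roll":0,"grip":1},{"slide":[-38,52,0],"roll":0,"grip":1},{"slide":[-41,58,0],"roll":0,"grip":1},{"slide":[-43,63,0],"roll":0,"grip":1},{"slide":[-44,67,0],"roll":0,"grip":1},{"slide":[-46,70,0],"roll":0,"grip":1},{"slide":[-46,73,0],"roll":0,"grip":1},{"slide":[-47,75,0],"roll":0,"grip":1},{"slide":[-47,77,0],"roll":0,"grip":1},{"slide":[-47,77,0],"roll":0,"grip":1}]';python3 go.py;  python3 - <<'E'
from h import *
snap('scene','s26');snap('top','t26')
im=load('s26')[0][80:330,190:450]; cv2.imwrite('pics/c26.png',cv2.cvtColor(cv2.resize(im,None,fx=2.4,fy=2.4,interpolation=cv2.INTER_CUBIC),cv2.COLOR_RGB2BGR))
E
```

```text
time: 37.07
tool_pos: [0.4544, -0.1504, 0.286]
ee_rot: [-1.567, 0.003, 0.001]
wrist_force: [-3.6, 4.8, 1.6]
width: 0.0089
t 37.07 tcp [ 0.4544 -0.1504  0.286 ] rot [-8.981e+01  1.500e-01  3.000e-02] w 0.0089 F [-3.6  4.8  1.6] q [-0.44 -0.07  1.37  0.    1.84 -0.44]
```

View pics/c26.png

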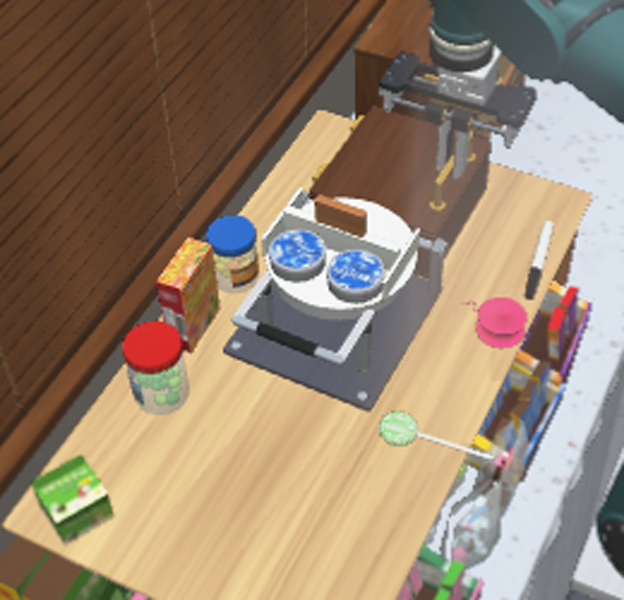

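```bash
python3 -m creep '[{"slide":[0,2,0],"roll":0,"grip":1},{"slide":[0,4,0],"roll":0,"grip":1},{"slide":[0,4,0],"roll":0,"grip":1}]';python3 go.py; python3 -m creep '[{"slide":[0,2,0],"roll":0,"grip":1},{"slide":[0,4,0],"roll":0,"grip":1},{"slide":[0,4,0],"roll":0,"grip":1}]';python3 go.py
```

```text
time: 37.42
tool_pos: [0.454, -0.1504, 0.2844]
ee_rot: [-1.569, 0.001, 0.0]
wrist_force: [-5.7, 6.8, 9.8]
width: 0.0092
t 37.42 tcp [ 0.454  -0.1504  0.2844] rot [-8.988e+01  7.000e-02  2.000e-02] w 0.0092 F [-5.7  6.8  9.8] q [-0.44 -0.07  1.38  0.    1.84 -0.44]
time: 37.67
tool_pos: [0.4541, -0.1505, 0.2841]
ee_rot: [-1.571, -0.003, 0.0]
wrist_force: [-9.2, 7.3, 19.8]
width: 0.0088
t 37.67 tcp [ 0.4541 -0.1505  0.2841] rot [-9.0e+01 -1.6e-01  2.0e-02] w 0.0088 F [-9.2  7.3 19.8] q [-0.44 -0.08  1.38  0.    1.83 -0.44]
```

```bash
python3 -m creep '[{"slide":[0,-4,0],"roll":0,"grip":1},{"slide":[0,-4,0],"roll":0,"grip":0.5},{"slide":[0,-4,0],"roll":0,"grip":0.5},{"slide":[0,-4,0],"roll":0,"grip":0.5},{"slide":[0,-4,0],"roll":0,"grip":0.5},{"slide":[0,-4,0],"roll":0,"grip":0.5},{"slide":[0,-25,0],"roll":0,"grip":0.5},{"slide":[0,-60,0],"roll":0,"grip":0.5},{"slide":[0,-100,0],"roll":0,"grip":0.5},{"slide":[-40,-120,0],"roll":0,"grip":0.5},{"slide":[-80,-120,-30],"roll":0,"grip":0.5},{"slide":[-120,-120,-60],"roll":0,"grip":0.5},{"slide":[-150,-120,-90],"roll":0,"grip":0.5},{"slide":[-150,-120,-120],"roll":0,"grip":0.5},{"slide":[-150,-120,-120],"roll":0,"grip":0.5},{"slide":[-150,-120,-120],"roll":0,"grip":0.5}]';python3 go.py;  python3 - <<'E'
from meas import *
snap('scene','s27');snap('top','t27'); snap('wrist','w27')
im=load('t27')[0][130:260,205:460]; cv2.imwrite('pics/c27.png',cv2.cvtColor(cv2.resize(im,None,fx=3.1,fy=3.1,interpolation=cv2.INTER_CUBIC),cv2.COLOR_RGB2BGR))
im=load('s27')[0][80:330,190:450]; cv2.imwrite('pics/c28.png',cv2.cvtColor(cv2.resize(im,None,fx=2.4,fy=2.4,interpolation=cv2.INTER_CUBIC),cv2.COLOR_RGB2BGR))
for n in ['top0','t27']:
    for c in comps(n,[17,110,120],[28,255,255],(380,208,440,224)): print(n,c[0],c[1])
    for c in comps(n,[0,0,0],[180,90,75],(298,178,308,216)): print(n,c[0],c[1])
for n in ['scene0','s27']:
    for c in comps(n,[17,110,110],[28,255,255],(365,130,395,172)): print(n,c[0],c[1])
    for c in comps(n,[0,0,0],[180,90,75],(290,205,330,235)): print(n,'sleeve',c[0],c[1])
E
```

```text
time: 39.0
tool_pos: [0.3042, -0.2737, 0.3967]
ee_rot: [-1.57, 0.001, -0.006]
wrist_force: [0.5, 1.1, -0.1]
width: 0.0471
t 39.0 tcp [ 0.3042 -0.2737  0.3967] rot [-8.994e+01  3.000e-02 -3.300e-01] w 0.0471 F [ 0.5  1.1 -0.1] q [-0.87 -0.18  1.25  0.    2.08 -0.87]
top0 [412.2147 215.6859] 191
top0 [302.0781 195.7031] 64
t27 [412.1053 216.2789] 190
t27 [302.0781 195.7031] 64
scene0 [379.6897 144.8391] 87
scene0 sleeve [308.8542 220.8403] 144
s27 [379.0685 145.6027] 73
s27 sleeve [309.0274 220.9041] 146
```

View pics/c27.png

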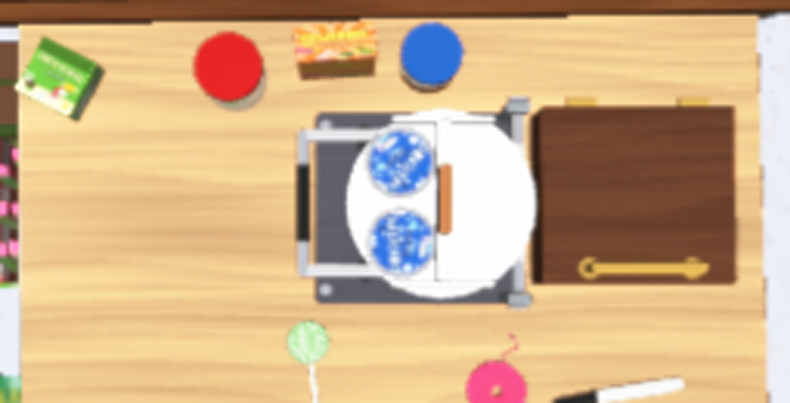

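View pics/c28.png

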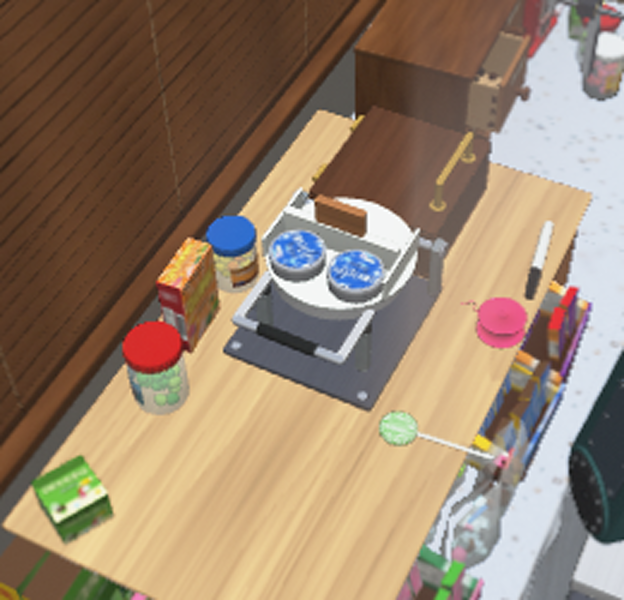

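```bash
python3 - <<'E'
from meas import *
for n in ['top0','t27']:
    for c in comps(n,[8,110,120],[16,200,255],(335,178,362,210)): print(n,c[0],c[1],onz(n,[c[2][0]],.369))
g=tri('t27',[[348.3,194.4]],'s27',[[190+341/2.4,80+215/2.4]]);print('grip tri',g)
print(robot.get_obs()['qvel'].round(3))
for c in comps('t27',[100,90,60],[120,255,255],(310,160,362,226)): print('blue',onz('t27',[c[2][0]],.316))
E
```

```text
top0 [347.2824 193.0353] 85 [[0.5188 0.0425 0.369 ]]
t27 [348. 194.] 63 [[0.5162 0.0408 0.369 ]]
grip tri [[0.5164 0.0389 0.3521 0.0009]]
[ 0.021 -0.005 -0.001 -0.002 -0.001 -0.003]
blue [[0.555  0.0784 0.316 ]]
blue [[0.4808 0.0782 0.316 ]]
```

Everything agrees: the dish is within 3 mm of its starting centre at the right height, the cover bar is at its shut position, and the board is clear of bars. I'm handing in.

```bash
python3 -m creep '[{"slide":[0,0,0],"roll":0,"grip":0.5},{"slide":[0,0,0],"roll":0,"grip":0.5},{"slide":[0,0,0],"roll":0,"grip":0.5}]'; python3 - <<'E'
from bench import ticket
print(ticket.close_job())
E
```

```text
time: 39.4
tool_pos: [0.3059, -0.2711, 0.3978]
ee_rot: [-1.571, -0.001, 0.002]
wrist_force: [-0.3, -0.5, 0.2]
width: 0.0472
the job is handed in; nothing more can be done
None
```

The job is done and handed in at about 39 s of robot time; the hand-in gives no verdict, so these are my own checks.

**What I did**
- I lifted the cover to its stop by its bar, then pushed it the last part from the inside.
- I turned the dish about 24° so the red section faced the box and tipped the stand to about 0.6 rad. Both red tins slid in.
- I set the stand back level, then put both red chocolate bars in the box, stacked on one of the tins. There were no other bars on the board.
- I lowered the cover by its bar at well under the slam limit until it was shut.

**What the last checks showed**
- **Cover:** shut. About 20 N downward did not move it further. Its bar is within 1 px of its starting position in both views (0.6 px in the top view, about 1 px in the scene view).
- **Stand:** level. The cradle sleeve is at its starting pixels in the top view and within 0.2 px in the scene view.
- **Dish:** seated, with its grip within about 4 mm of its starting position and at the right height (352 mm). Both blue tins are in their section.
- **Box contents:** I last saw these just before closing: both red tins flat, with the two bars on top and below the rim. I could not check them again with the cover shut.
- **Bystanders:** they looked unmoved in the pictures, but I did not measure them.

**Disagreements**
- One early two-view height for the cover bar came out at 286 mm against the expected 304 mm, from a rough pixel pick. The wrist view and the grasp itself confirmed 304 mm.
- The box's centre in y differed by about 6 mm between the top and wrist views. I allowed for that when placing the bars.

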